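# Replace the broken guide rod and stock the clip rack

### The job

Roll the rack's recessed thumbwheel with a fingertip until the keeper bar is drawn fully back, pull the broken guide rod out of its spring clips and lay it in the scrap tray, and press every whole guide rod from the table into a free place of the rack until it snaps right down, centred between its clips. When all rods are in, roll the thumbwheel back until the keeper bar is fully home over the rod ends, and leave the other things on the table where they are.

Things in the scene. Friction and masses are not known exactly. Their poses are not given: they have to be found in the camera images.
- rack: aluminium clip rack screwed to the table, 154 x 250 mm base plate 12 mm thick, its highest parts 52 mm. Origin on the table under the middle of the four places' length; x points from the open front over the rods to the keeper bar, y to the thumbwheel (rack turned up to 0.2 rad).
- slot_0 (a point): place 0 of the rack (0 farthest from the thumbwheel, 46 mm apart): where the middle of a seated rod's axis lies, 32 mm above the table; x along the rod to the keeper bar, z up. A pair of spring fingers, 10 mm wide in x, stands 29 mm before and another 29 mm behind; between the pairs is free room beside the rod's square grip, down to the base plate 20 mm below this point.
- slot_1 (a point): place 1 of the rack (0 farthest from the thumbwheel, 46 mm apart): where the middle of a seated rod's axis lies, 32 mm above the table; x along the rod to the keeper bar, z up. The spring fingers' lips are 8 mm apart, 5.5 mm above this point, and flare to about 20 mm. A rod pressed down (about 10 N) snaps under them; one laid on them stays 10 mm too high.
- slot_2 (a point): place 2 of the rack (0 farthest from the thumbwheel, 46 mm apart): where the middle of a seated rod's axis lies, 32 mm above the table; x along the rod to the keeper bar, z up. A pair of spring fingers, 10 mm wide in x, stands 29 mm before and another 29 mm behind; between the pairs is free room beside the rod's square grip, down to the base plate 20 mm below this point.
- slot_3 (a point): place 3 of the rack (0 farthest from the thumbwheel, 46 mm apart): where the middle of a seated rod's axis lies, 32 mm above the table; x along the rod to the keeper bar, z up. A pair of spring fingers, 10 mm wide in x, stands 29 mm before and another 29 mm behind; between the pairs is free room beside the rod's square grip, down to the base plate 20 mm below this point.
- wheel_top (a point): topmost point of the thumbwheel's rim, fixed to the rack (52 mm above the table); axes as the rack's. The black ribbed wheel, 22 mm radius, 12 mm wide, axle along y, stands 6 mm out of its grey housing (70 x 40 mm). A fingertip pressed lightly on its top (4 to 10 N) and drawn along x rolls it by friction; about 1 N at the rim turns it; it stays where left.
- thumbwheel (a joint): turn of the thumbwheel, rad, 0 to 5.25; grows when the top of the rim is drawn along the rack's +x. 0: keeper bar fully home; 5.25: bar fully back; it drives the bar 4 mm per rad. Starts between 0 and 0.75.
- keeper (a joint): travel of the keeper bar along the rack's +x, m, 0 (fully home, its edge 42 mm from the middle of the places, so it covers the last 8 mm of every rod's end) to 0.021 (fully back, all places open from above).
- bar_edge (a point): middle of the keeper bar's edge that faces the rods. Flat steel bar, 186 mm long, 18 mm wide, 5 mm thick, its underside 40 mm and its top 45 mm above the table.
- rod_1: steel guide rod, 100 mm long, 0.1 kg: a square 16 x 16 mm grip, 36 mm long, in the middle, and a round 12 mm diameter spigot, 32 mm long, on each end. Origin on the rod's axis at its middle (8 mm above the table as it lies); x along the rod, both ends alike. Lies on the table at the start. May be absent.
- rod_2: steel guide rod, 100 mm long, 0.1 kg: a square 16 x 16 mm grip, 36 mm long, in the middle, and a round 12 mm diameter spigot, 32 mm long, on each end. Origin on the rod's axis at its middle (8 mm above the table as it lies); x along the rod, both ends alike. Lies on the table at the start. May be absent.
- rod_3: steel guide rod, 100 mm long, 0.1 kg: a square 16 x 16 mm grip, 36 mm long, in the middle, and a round 12 mm diameter spigot, 32 mm long, on each end. Origin on the rod's axis at its middle (8 mm above the table as it lies); x along the rod, both ends alike. Lies on the table at the start. May be absent.
- rod_4: steel guide rod, 100 mm long, 0.1 kg: a square 16 x 16 mm grip, 36 mm long, in the middle, and a round 12 mm diameter spigot, 32 mm long, on each end. Origin on the rod's axis at its middle (8 mm above the table as it lies); x along the rod, both ends alike. Lies on the table at the start. May be absent.
- broken_rod: broken guide rod, like the others but its front spigot (to its own -x) is snapped off short, 19 mm instead of 32 mm, 87 mm in all. Origin on the axis, at the middle of the 36 mm square grip; x along the rod. Starts snapped into place 1 of the rack, middle on that place's point; a straight pull up of about 10 N frees it.
- scrap_tray_in (a point): middle of the inner floor (4 mm above the table) of the open grey scrap tray, fixed; outside 110 mm in x by 150 mm in y, 26 mm high, walls 4 mm; axes along its sides.
- hex_key: black hex key, 79 x 30 x 8 mm, a bystander near the table's front edge.
- pen: marker pen, 135 mm, 16 mm thick, a bystander right of the rack.
- scissors: scissors, 199 mm, a bystander right of the rack.
- screwdriver: screwdriver, 161 mm, a bystander right of the rack.

How it is judged:
By the outcome, as a careful person would: the job done as asked, in the order asked, and still so for the second after the job is handed in, with the robot touching nothing.
Of rod_1, rod_2, rod_3, rod_4 only 2 to 4 are there at a start; the rules pass over those that are not, and their reading is None.
At some moment in a run one of rod_1, rod_2, rod_3, rod_4 may be knocked a few centimetres aside while the robot is not near it.
Once in a run the grip may slacken for a moment while it holds something.
It also fails if it takes over 210 s, if anything falls off the work surface, if the arm or the gripper's body presses on something with over 40 N, if the wrist force passes 120 N, or if a joint passes its speed limit or range.

### The arm

A 7-joint arm with a two-finger parallel gripper is mounted at the origin on a cart in front of the work surface, level with it; the furniture and walls round the work are solid. World frame = base frame: x ahead of the robot, y to its left, z up, the work surface at z = 0. Lengths are in m, angles in rad, forces in N, time in s.
With the tool pointing down it reaches from about 0.425 to 0.925 m from the base axis. Payload 6.8 kg.
Tool frame: the origin (TCP) lies at the very end of the fingers, on their centre line; the grasp point (between the pads) lies 19 mm behind it; z points along the fingers, y is the line along which they close (so a half turn about z gives the same grasp; the last joint's range is limited). The gripper opens to 85 mm and grips with 20 to 120 N. Pads are 22 mm wide; open, the fingers measure 114 mm over their backs; the gripper's body (76 mm by 85 mm) begins 54 mm behind the grasp point. The pads swing forward as they close: fully open they stand 13 mm farther back than shut.
Start: joints at [1.223, 0.477, 0.022, 1.555, -0.011, 1.109, -0.083], TCP at [0.16, -0.656, 0.231] pointing down, gripper open.
Joint ranges: [-2.96, 2.96], [-0.34, 2.1], [-1.41, 1.46], [0.24, 2.44], [-1.37, 4.51], [0.17, 1.92], [-2.96, 2.96]. Speed limits (rad/s): [2.39, 2.39, 3.14, 3.14, 3.14, 3.14, 3.14].

### API

Orientations are given as a unit quaternion [w, x, y, z].
In Python, from station import get_obs, read_camera, hand_in gives the robot as it stands.
- The arm moves only by the tool arm_command, never from a script. Its argument "commands" is one flat list of numbers, 7 for each row, row after row: the shift along the tool's x, y, z in m, then the turn, a rotation vector about the tool's x, y, z in degrees, then the opening, from 0 (shut) to 1 (fully open). In form: [tx, ty, tz, rx, ry, rz, fingers, tx, ty, tz, rx, ry, rz, fingers, ...]. A call has 1 to 8 rows; each row is the pose to reach, as a shift and turn from the pose commanded when the call began, along the tool's axes at that moment; what a row does not reach only later rows make up. A row lasts 1/10 s, in which the tool goes at most 50 mm and 8.59 degrees, less where a joint would pass 70% of its speed; a pose out of reach is approached as far as the arm can. A call with a gripper value outside its range is refused whole. The fingers move at their own pace and stop on an object; "force" is the grip in N (left out, the last holds). Time passes only in rows, so rows that repeat a pose let the fingers close. It gives the time, the measured TCP pose, the force, the opening and the grip force at its end, in the units of the state.
- get_obs(): the state, without advancing time (a new reading comes with each control period).
- read_camera(name): name is "scene" or "top" or "wrist"; returns a dict with "img" (400x640x3 uint8, red, green, blue), "camera_matrix" (3x3 intrinsics, pixels), "pose" (4x4, takes a point from camera to world coordinates). Camera axes: x right, y down, z forward; pixel columns grow to the right and rows downward; lengths in m; the calibration is good to about 2 mm. A picture is of the moment at which its call begins. There is no depth.
- hand_in(): hands the job in; it is judged then, once.
The state is a dict: "t": time; "q": joint angles; "joint_vel": joint speeds; "joint_torque": joint torques, N m; "eef_pos": TCP position; "tool_rot": TCP orientation; "contact_force": force on the tool from outside, world axes, zero at the start; "torque": the same for the moment, N m; "gripper_width": opening from 0.0 (shut) to 1.0 (fully open); "grasp_force": force on a finger pad.
Only numpy, scipy, OpenCV 4.12 (cv2) and the standard library are available. Lean on these libraries where they do the work, as an engineer would, in place of code of your own. Each camera call takes 0.05 s, during which the arm holds its last target. There are 200 camera calls.

## Working session

There is one attempt and no reset: what is moved stays moved. The work goes in short steps, Python scripts to look and compute and a tool call to move; the robot and the scene stay as the last step left them, time stands still between calls to the robot, and variables do not carry over. Pictures are saved under pics/ and viewed, at most 14 in all, crops included, and the job is handed in when it is done.

Besides the shell and the picture viewer there is one more tool, called by a JSON object that holds its "op" and its "data". arm_command: Moves the arm, as the interface text tells. Its arguments: {"type":"object","properties":{"commands":{"type":"array","items":{"type":"number"}},"force":{"type":"number"}},"required":["commands"]}

```bash
ls; mkdir -p pics; python3 - <<'E'
from station import get_obs, read_camera
import cv2,numpy as np
o=get_obs();print(o['t'],o['eef_pos'],o['tool_rot'],o['gripper_width'],o['contact_force'])
for n in['top','scene']:
    c=read_camera(n);cv2.imwrite(f'pics/{n}0.png',c['img'][...,::-1]);print(n,c['camera_matrix'].round(1).tolist(),c['pose'].round(4).tolist())
E
```

```text
pics
0.0 [ 0.16020014 -0.65512484  0.23035437] [-8.66102662e-04  9.92816387e-01  1.19644669e-01 -1.56901074e-04] 0.9984313077061003 [0.50339929 0.39120391 0.7703167 ]
top [[464.9, 0.0, 322.4], [0.0, 464.9, 200.7], [0.0, 0.0, 1.0]] [[0.0109, -0.9949, 0.1004, 0.3555], [-0.9999, -0.0103, 0.0068, -0.2381], [-0.0057, -0.1005, -0.9949, 1.5563], [0.0, 0.0, 0.0, 1.0]]
scene [[442.0, 0.0, 312.6], [0.0, 442.0, 200.5], [0.0, 0.0, 1.0]] [[-0.714, -0.4195, 0.5606, -0.1847], [-0.7001, 0.4145, -0.5814, 0.4988], [0.0115, -0.8076, -0.5897, 0.7992], [0.0, 0.0, 0.0, 1.0]]
```

View pics/top0.png

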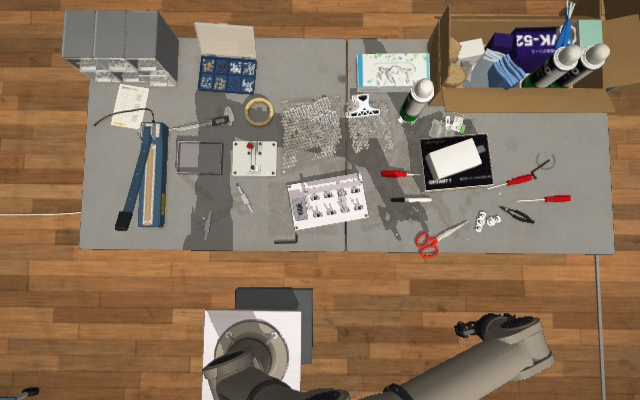

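View pics/scene0.png

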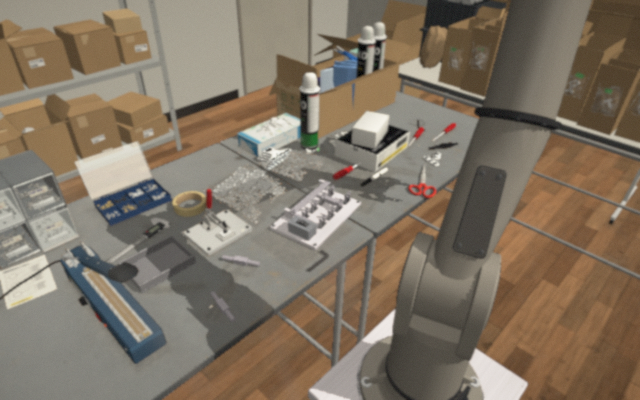

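The top view shows the rack at about (330,200), the tray at (199,157), rods at (245,197) and (207,228), and the wheel housing at the rack's left end. I'll zoom in next.

```bash
python3 - <<'E'
import cv2
im=cv2.imread('pics/top0.png')[130:255,170:380]
cv2.imwrite('pics/z0.png',cv2.resize(im,(798,475),interpolation=cv2.INTER_CUBIC))
E
```

```text
(no output)
```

View pics/z0.png

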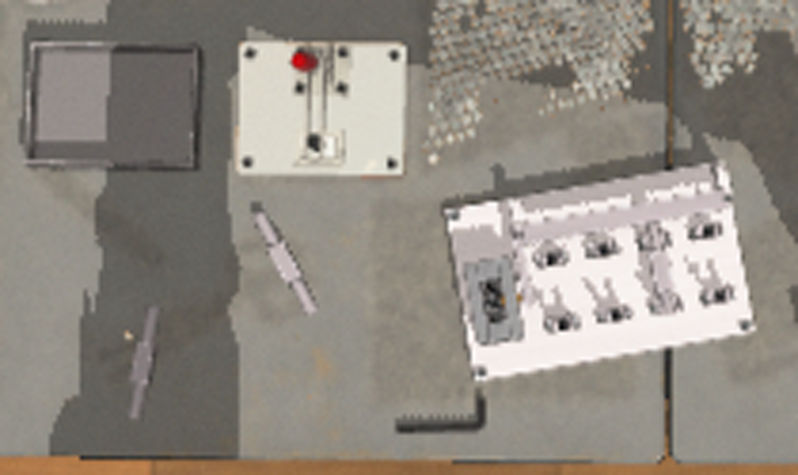

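```bash
cat > h.py <<'E'
import numpy as np, cv2
from station import get_obs, read_camera
from scipy.spatial.transform import Rotation as R
def ray(c,uv,z):
    K,P=c['camera_matrix'],c['pose']
    d=P[:3,:3]@np.linalg.inv(K)@np.array([uv[0],uv[1],1.]); o=P[:3,3]
    return (o+d*(z-o[2])/d[2])
def proj(c,p):
    K,P=c['camera_matrix'],c['pose']
    q=K@(P[:3,:3].T@(np.asarray(p)-P[:3,3])); return q[:2]/q[2]
def down(yaw): # tool x at yaw, z down
    return R.from_euler('z',yaw)*R.from_euler('x',np.pi)
def rel(pos,yaw,cur=None):
    if cur is None:
        o=get_obs(); cur=(o['eef_pos'],R.from_quat(np.roll(o['tool_rot'],-1)))
    p0,R0=cur
    s=R0.inv().apply(np.array(pos)-p0); r=(R0.inv()*down(yaw)).as_rotvec(degrees=True)
    return s.round(4).tolist(), r.round(2).tolist()
def state():
    o=get_obs(); r=R.from_quat(np.roll(o['tool_rot'],-1)); x=r.apply([1,0,0])
    print('t',round(o['t'],2),'p',o['eef_pos'].round(4),'yaw',round(np.arctan2(x[1],x[0]),4),'z',r.apply([0,0,1]).round(3),'F',o['contact_force'].round(1),'g',round(o['gripper_width'],3),round(o['grasp_force'],1),'q',np.round(o['q'],2))
E
python3 - <<'E'
from h import *
state()
c=read_camera('top')
f=lambda x,y,z: ray(c,(170+x/3.8,130+y/3.8),z)[:2].round(4)
for n,x,y,z in [('pl',445,208,.012),('pl',727,160,.012),('pl',755,325,.012),('pl',480,378,.012),('wheel',490,300,.05),('rodA',285,260,.008),('A1',257,207,.008),('A2',313,311,.008),('rodB',143,362,.008),('B1',153,308,.008),('B2',134,417,.008),('tray',27,45,.026),('tray',199,45,.026),('tray',199,167,.026),('tray',25,165,.026)]: print(n,f(x,y,z))
w=read_camera('wrist');T=w['pose'];o=get_obs();r=R.from_quat(np.roll(o['tool_rot'],-1))
print('cam in tool',r.inv().apply(T[:3,3]-o['eef_pos']).round(4),(r.inv().as_matrix()@T[:3,:3]).round(3).tolist(),w['camera_matrix'].round(1).tolist())
print(rel([.56,-.2,.33],.168))
E
```

```text
t 0.1 p [ 0.1602 -0.6552  0.2304] yaw 0.2399 z [-0.     0.002 -1.   ] F [-0.3  0.5  0.6] g 0.998 0.0 q [ 1.22  0.48  0.02  1.56 -0.01  1.11 -0.08]
pl [ 0.5639 -0.1087]
pl [ 0.6092 -0.3572]
pl [ 0.4634 -0.3821]
pl [ 0.4144 -0.1421]
wheel [ 0.4797 -0.1519]
rodA [0.5167 0.0319]
A1 [0.5636 0.058 ]
A2 [0.4719 0.006 ]
rodB [0.4255 0.1542]
B1 [0.473 0.147]
B2 [0.3773 0.1603]
tray [0.7035 0.2622]
tray [0.7049 0.1101]
tray [0.596  0.1065]
tray [0.5963 0.2594]
cam in tool [ 0.0807 -0.0002 -0.1425] [[0.001, -0.948, -0.32], [1.0, 0.002, -0.002], [0.002, -0.32, 0.948]] [[354.2, 0.0, 320.3], [0.0, 354.2, 200.8], [0.0, 0.0, 1.0]]
([0.4965, -0.3475, -0.099], [-0.06, 0.01, 4.12])
```

```bash
python3 -c "
from h import *
print(rel([.575,-.235,.33],.168))"
```

```text
([0.5027, -0.3099, -0.099], [-0.06, 0.01, 4.12])
```

{"op": "arm_command", "data": {"commands": [0.1, -0.08, -0.08, 0, 0, 4, 1, 0.5, -0.308, -0.0995, 0, 0, -4, 1, 0.503, -0.308, -0.0995, -0.06, 0, 4.12, 0.5, 0.503, -0.308, -0.0995, -0.06, 0, 4.12, 0.3, 0.503, -0.308, -0.0995, -0.06, 0, 4.12, 0, 0.503, -0.308, -0.0995, -0.06, 0, 4.12, 0, 0.503, -0.308, -0.0995, -0.06, 0, 4.12, 0, 0.503, -0.308, -0.0995, -0.06, 0, 4.12, 0], "force": 40}}

```text
t: 1.0
eef_pos: [0.4339, -0.3765, 0.3044]
tool_rot: [0.001, 0.996, 0.084, 0.0]
contact_force: [1.2, 0.2, -0.8]
gripper_width: 0.003
grasp_force: 0.0
```

```bash
python3 -c "
from h import *
state();print(rel([.575,-.235,.33],.168))"
```

```text
t 1.0 p [ 0.4339 -0.3765  0.3044] yaw 0.1677 z [ 0.    -0.001 -1.   ] F [ 1.2  0.2 -0.8] g 0.003 0.0 q [ 0.71  0.26 -0.13  1.71  0.04  1.18 -0.83]
([0.1627, -0.116, -0.0258], [0.07, -0.0, -0.02])
```

{"op": "arm_command", "data": {"commands": [0.163, -0.116, -0.026, 0, 0, 0, 0, 0.163, -0.116, -0.026, 0, 0, 0, 0, 0.163, -0.116, -0.026, 0, 0, 0, 0, 0.163, -0.116, -0.026, 0, 0, 0, 0, 0.163, -0.116, -0.026, 0, 0, 0, 0, 0.163, -0.116, -0.026, 0, 0, 0, 0, 0.163, -0.116, -0.026, 0, 0, 0, 0, 0.163, -0.116, -0.026, 0, 0, 0, 0]}}

```text
t: 1.8
eef_pos: [0.573, -0.2384, 0.3297]
tool_rot: [0.001, 0.997, 0.082, -0.0]
contact_force: [0.0, -0.2, -0.7]
gripper_width: 0.003
grasp_force: 0.0
```

```bash
python3 - <<'E'
from h import *
state()
c=read_camera('wrist');cv2.imwrite('pics/w1.png',c['img'][...,::-1]);np.savez('w1.npz',**c)
cv2.imwrite('pics/w1b.png',cv2.resize(c['img'][...,::-1],(800,500),interpolation=cv2.INTER_CUBIC))
E
```

```text
t 1.8 p [ 0.573  -0.2384  0.3297] yaw 0.1649 z [-0.001 -0.002 -1.   ] F [ 0.  -0.2 -0.7] g 0.003 0.0 q [ 0.46  0.33 -0.22  1.56  0.07  1.27 -1.18]
```

View pics/w1b.png

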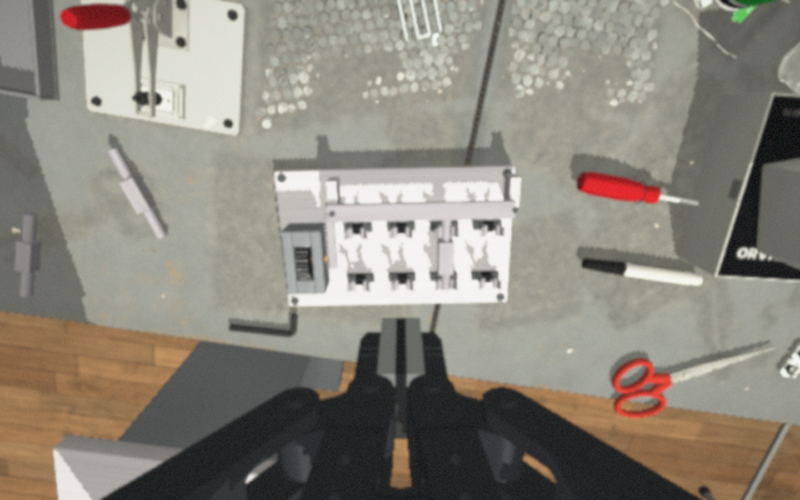

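The wrist view shows the rack square in the frame at 275–518 × 165–305. The wheel is at (304,262), the broken rod in the column at u≈445, and the whole rods at (137,192) and (25,255).

```bash
python3 - <<'E'
import cv2
im=cv2.imread('pics/w1.png')[128:248,214:419]
cv2.imwrite('pics/z1.png',cv2.resize(im,None,fx=3.9,fy=3.9,interpolation=cv2.INTER_CUBIC))
E
```

```text
(no output)
```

View pics/z1.png

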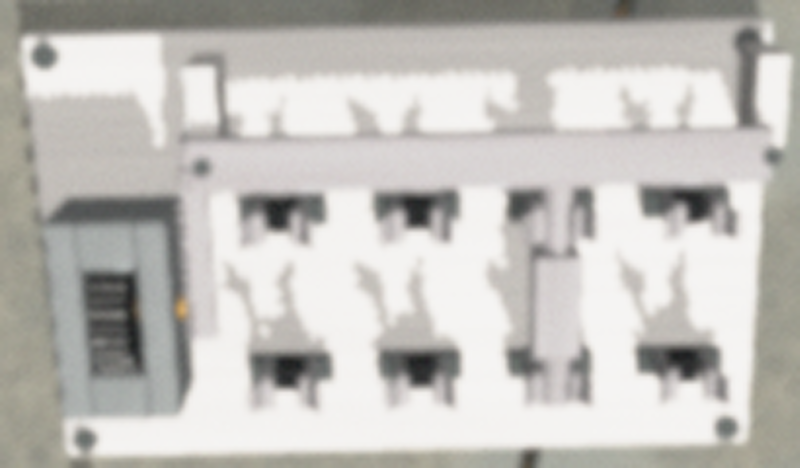

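The crop shows the grip top at about (556,305), centred on slot 1, and the wheel window spanning 85–137 × 270–375. The clips and keeper bar are clear.

```bash
python3 - <<'E'
from h import *
c=dict(np.load('w1.npz'))
f=lambda x,y,z: ray(c,(214+x/3.9,128+y/3.9),z)
P={k:f(*v)[:2] for k,v in dict(TL=(22,38,.012),TR=(772,20,.012),BL=(68,455,.012),BR=(747,442,.012),grip=(556,305,.04),g1=(535,252,.04),g2=(578,252,.04),g3=(532,357,.04),g4=(577,357,.04),wheel=(112,322,.05),wa=(85,270,.046),wb=(137,375,.046),h1=(50,222,.046),h2=(180,222,.046),h3=(65,412,.046),h4=(180,412,.046),barL=(190,190,.045),barR=(768,180,.045),bL=(183,137,.045),bR=(765,130,.045),
 c0f=(684,365,.03),c0b=(690,210,.03),c3f=(288,368,.03),c3b=(280,212,.03)).items()}
y=lambda a,b:np.arctan2(*(P[b]-P[a])[::-1])
print('yaws',y('BL','TL'),y('BR','TR'),y('TR','TL')-np.pi/2,y('BR','BL')-np.pi/2,y('barR','barL')-np.pi/2,y('bR','bL')-np.pi/2)
d=lambda a,b:np.linalg.norm(P[a]-P[b])
print('len',d('TL','TR'),d('BL','BR'),d('TL','BL'),d('TR','BR'),d('bL','bR'))
yaw=.175
M=np.array([[np.cos(yaw),-np.sin(yaw)],[np.sin(yaw),np.cos(yaw)]])
for k in P: print(k,P[k].round(4),'rack rel grip',((P[k]-P['grip'])@M*1000).round(1))
E
```

```text
yaws 0.18567452835091985 0.18928462090101497 0.18989054573903585 0.18721075977621626 0.18392160886195819 0.17832150642622002
len 0.24840855887124852 0.2489595659904033 0.15249430128912292 0.15316013168080364 0.1832697696835717
TL [ 0.5625 -0.1078] rack rel grip [ 85.6 176.5]
TR [ 0.6093 -0.3518] rack rel grip [ 89.3 -71.9]
BL [ 0.4126 -0.136 ] rack rel grip [-66.9 174.8]
BR [ 0.4589 -0.3806] rack rel grip [-63.8 -74.1]
grip [ 0.5089 -0.2965] rack rel grip [0. 0.]
g1 [ 0.5258 -0.2861] rack rel grip [18.5  7.3]
g2 [ 0.5281 -0.3   ] rack rel grip [18.4 -6.8]
g3 [ 0.4893 -0.2922] rack rel grip [-18.5   7.6]
g4 [ 0.4918 -0.3072] rack rel grip [-18.6  -7.5]
wheel [ 0.4825 -0.1534] rack rel grip [ -1.  145.6]
wa [ 0.4974 -0.1423] rack rel grip [ 15.6 153.8]
wb [ 0.4635 -0.1627] rack rel grip [-21.4 139.7]
h1 [ 0.5117 -0.1298] rack rel grip [ 31.9 163.7]
h2 [ 0.5186 -0.1709] rack rel grip [ 31.5 122. ]
h3 [ 0.4461 -0.1402] rack rel grip [-34.6 164.9]
h4 [ 0.4525 -0.1784] rack rel grip [-34.9 126.2]
barL [ 0.5294 -0.1728] rack rel grip [ 41.8 118.3]
barR [ 0.5631 -0.3539] rack rel grip [ 43.4 -66. ]
bL [ 0.5462 -0.1686] rack rel grip [ 59.  119.4]
bR [ 0.5787 -0.349 ] rack rel grip [ 59.6 -63.8]
c0f [ 0.4913 -0.3461] rack rel grip [-25.9 -45.7]
c0b [ 0.5457 -0.3354] rack rel grip [ 29.5 -44.7]
c3f [ 0.4676 -0.2115] rack rel grip [-25.8  90.9]
c3b [ 0.5225 -0.2013] rack rel grip [30.  91.4]
```

```bash
cat >> h.py <<'E'
YAW=.186; S1=np.array([.5089,-.2965])
def rk(x,y,z): # rack coords rel slot_1 (mm) -> world
    c,s=np.cos(YAW),np.sin(YAW); return [S1[0]+(c*x-s*y)/1000,S1[1]+(s*x+c*y)/1000,z/1000]
def inrk(p):
    c,s=np.cos(YAW),np.sin(YAW); d=(np.array(p[:2])-S1)*1000; return np.array([c*d[0]+s*d[1],-s*d[0]+c*d[1]]).round(1)
E
python3 -c "
from h import *
print(rel(rk(-10,145,62),YAW))"
```

```text
([-0.0858, -0.0982, 0.2677], [0.08, 0.04, -1.2])
```

{"op": "arm_command", "data": {"commands": [-0.086, -0.098, 0.1, 0, 0, -1.2, 0, -0.086, -0.098, 0.2, 0.08, 0.04, -1.2, 0, -0.086, -0.098, 0.25, 0.08, 0.04, -1.2, 0, -0.086, -0.098, 0.2677, 0.08, 0.04, -1.2, 0, -0.086, -0.098, 0.2677, 0.08, 0.04, -1.2, 0, -0.086, -0.098, 0.2677, 0.08, 0.04, -1.2, 0, -0.086, -0.098, 0.2677, 0.08, 0.04, -1.2, 0, -0.086, -0.098, 0.2677, 0.08, 0.04, -1.2, 0]}}

```text
t: 2.65
eef_pos: [0.4728, -0.1552, 0.0622]
tool_rot: [-0.0, 0.996, 0.094, -0.0]
contact_force: [0.7, -0.7, 1.1]
gripper_width: 0.004
grasp_force: 0.0
```

```bash
python3 -c "
from h import *
state();print(inrk(get_obs()['eef_pos']));print(rel(rk(-10,145,54),YAW))
c=read_camera('wrist');cv2.imwrite('pics/w2.png',cv2.resize(c['img'][120:320,130:450,::-1],(800,500),interpolation=cv2.INTER_CUBIC))"
```

```text
t 2.65 p [ 0.4728 -0.1552  0.0622] yaw 0.1881 z [-0.001  0.001 -1.   ] F [ 0.7 -0.7  1.1] g 0.004 0.0 q [ 0.38  0.44 -0.23  2.1   0.17  0.62 -1.35]
[ -9.4 145.5]
([-0.0006, 0.0006, 0.0082], [-0.04, 0.05, 0.12])
```

View pics/w2.png

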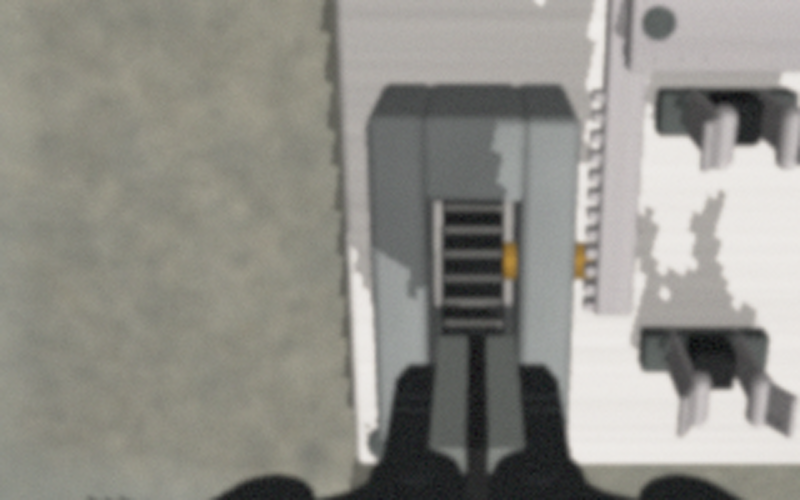

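The fingertips line up with the wheel at (475,265), just in front of it. Now I'll descend carefully.

{"op": "arm_command", "data": {"commands": [0, 0, 0.004, 0, 0, 0, 0, 0, 0, 0.008, 0, 0, 0, 0, 0, 0, 0.009, 0, 0, 0, 0, 0, 0, 0.009, 0, 0, 0, 0]}}

```text
t: 3.1
eef_pos: [0.4735, -0.1548, 0.0535]
tool_rot: [-0.0, 0.996, 0.094, 0.001]
contact_force: [0.9, 0.2, -0.7]
gripper_width: 0.002
grasp_force: 0.0
```

{"op": "arm_command", "data": {"commands": [0, 0, 0.001, 0, 0, 0, 0, 0, 0, 0.001, 0, 0, 0, 0]}}

```text
t: 3.3
eef_pos: [0.4731, -0.1546, 0.0521]
tool_rot: [-0.0, 0.996, 0.094, 0.0]
contact_force: [-0.2, 0.5, 0.6]
gripper_width: -0.002
grasp_force: 0.0
```

{"op": "arm_command", "data": {"commands": [0, 0, 0.0007, 0, 0, 0, 0, 0, 0, 0.0007, 0, 0, 0, 0]}}

```text
t: 3.5
eef_pos: [0.4733, -0.1546, 0.0518]
tool_rot: [-0.0, 0.996, 0.094, 0.0]
contact_force: [-0.4, 0.1, 4.8]
gripper_width: 0.004
grasp_force: 2.4
```

{"op": "arm_command", "data": {"commands": [0.001, 0, 0.0003, 0, 0, 0, 0, 0.004, 0, 0.0003, 0, 0, 0, 0, 0.007, 0, 0.0003, 0, 0, 0, 0, 0.01, 0, 0.0003, 0, 0, 0, 0, 0.01, 0, 0.0003, 0, 0, 0, 0]}}

```text
t: 4.0
eef_pos: [0.4844, -0.1525, 0.052]
tool_rot: [0.0, 0.996, 0.094, 0.002]
contact_force: [-0.2, 1.2, 6.3]
gripper_width: 0.001
grasp_force: 3.2
```

{"op": "arm_command", "data": {"commands": [0.003, 0, 0, 0, 0, 0, 0, 0.006, 0, 0, 0, 0, 0, 0, 0.009, 0, 0, 0, 0, 0, 0, 0.009, 0, 0, 0, 0, 0, 0]}}

```text
t: 4.4
eef_pos: [0.4931, -0.1509, 0.0517]
tool_rot: [-0.0, 0.996, 0.094, 0.001]
contact_force: [1.2, -0.1, 4.8]
gripper_width: 0.001
grasp_force: 2.5
```

```bash
python3 -c "
from h import *
state();print(inrk(get_obs()['eef_pos']))
c=read_camera('wrist');cv2.imwrite('pics/w3.png',cv2.resize(c['img'][120:320,130:450,::-1],(800,500),interpolation=cv2.INTER_CUBIC))"
```

```text
t 4.4 p [ 0.4931 -0.1509  0.0517] yaw 0.1892 z [ 0.003  0.    -1.   ] F [ 1.2 -0.1  4.8] g 0.001 2.5 q [ 0.36  0.48 -0.22  2.06  0.18  0.61 -1.37]
[ 11.4 146. ]
```

View pics/w3.png

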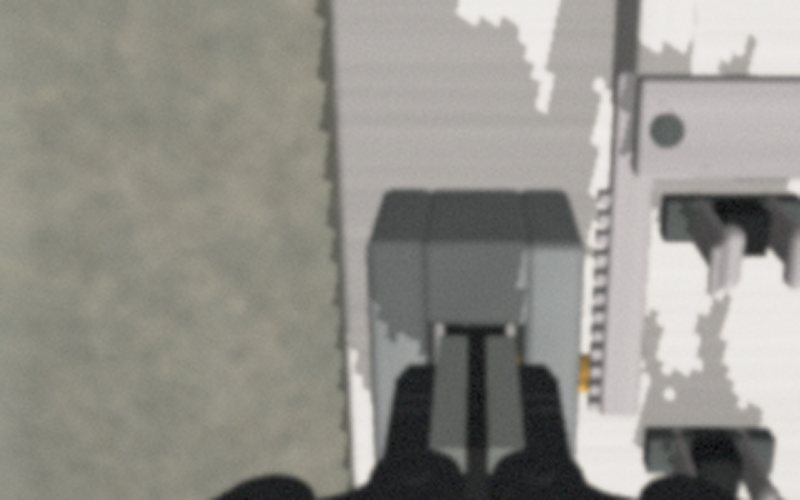

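The bar moved back and the tip sits on the wheel top. I'll repeat the strokes.

{"op": "arm_command", "data": {"commands": [0, 0, -0.004, 0, 0, 0, 0, -0.01, 0, -0.004, 0, 0, 0, 0, -0.021, 0, -0.004, 0, 0, 0, 0, -0.021, 0, -0.001, 0, 0, 0, 0, -0.021, 0, 0.0003, 0, 0, 0, 0, -0.014, 0, 0.0003, 0, 0, 0, 0, -0.007, 0, 0.0003, 0, 0, 0, 0, 0, 0, 0.0003, 0, 0, 0, 0]}}

```text
t: 5.25
eef_pos: [0.4932, -0.151, 0.0518]
tool_rot: [0.0, 0.996, 0.094, 0.001]
contact_force: [-0.6, -0.2, 3.7]
gripper_width: 0.001
grasp_force: 2.0
```

{"op": "arm_command", "data": {"commands": [0, 0, -0.004, 0, 0, 0, 0, -0.01, 0, -0.004, 0, 0, 0, 0, -0.021, 0, -0.004, 0, 0, 0, 0, -0.021, 0, -0.001, 0, 0, 0, 0, -0.021, 0, 0, 0, 0, 0, 0, -0.014, 0, 0, 0, 0, 0, 0, -0.007, 0, 0, 0, 0, 0, 0, 0, 0, 0, 0, 0, 0, 0]}}

```text
t: 6.05
eef_pos: [0.493, -0.1511, 0.0518]
tool_rot: [0.0, 0.996, 0.094, 0.001]
contact_force: [-0.8, 0.0, 3.9]
gripper_width: -0.002
grasp_force: 2.1
```

```bash
cat >> h.py <<'E'
def meas():
    """bar screw hole (dark disc) near wheel end, wrist cam, in rack mm"""
    c=read_camera('wrist'); im=c['img']; cv2.imwrite('pics/last.png',im[...,::-1]); out=[]
    uv0=proj(c,rk(50,113,45))
    g=cv2.cvtColor(im,cv2.COLOR_RGB2GRAY); m=(g<115).astype('uint8')
    n,l,s,ce=cv2.connectedComponentsWithStats(m)
    for i in range(1,n):
        if 25<s[i,4]<400 and .7<s[i,2]/s[i,3]<1.4 and s[i,4]/(s[i,2]*s[i,3])>.65:
            p=ray(c,ce[i],.045); q=inrk(p)
            if abs(q[1]-112)<20 and 30<q[0]<90: out.append((q,s[i,4]))
    return out
E
python3 -c "
from h import *
state();print(inrk(get_obs()['eef_pos']),meas())"
```

```text
t 6.05 p [ 0.493  -0.1511  0.0518] yaw 0.1887 z [ 0.003  0.    -1.   ] F [-0.8  0.   3.9] g -0.002 2.1 q [ 0.36  0.48 -0.22  2.06  0.18  0.61 -1.37]
[ 11.3 145.9] [(array([ 64.3, 113.5]), np.int32(118))]
```

{"op": "arm_command", "data": {"commands": [0, 0, -0.004, 0, 0, 0, 0, -0.01, 0, -0.004, 0, 0, 0, 0, -0.021, 0, -0.004, 0, 0, 0, 0, -0.021, 0, -0.001, 0, 0, 0, 0, -0.021, 0, 0.0006, 0, 0, 0, 0, -0.014, 0, 0.0006, 0, 0, 0, 0, -0.007, 0, 0.0006, 0, 0, 0, 0, 0, 0, 0.0006, 0, 0, 0, 0]}}

```text
t: 6.9
eef_pos: [0.4935, -0.151, 0.0516]
tool_rot: [0.0, 0.996, 0.094, 0.002]
contact_force: [-0.7, 0.5, 6.1]
gripper_width: 0.002
grasp_force: 2.9
```

```bash
python3 -c "
from h import *
c=dict(np.load('w1.npz'))
print(inrk(ray(c,(214+201/3.9,128+167/3.9),.045)))
state();print(inrk(get_obs()['eef_pos']),meas())"
```

```text
[ 50.5 113.8]
t 6.9 p [ 0.4935 -0.151   0.0516] yaw 0.1888 z [ 0.004  0.    -1.   ] F [-0.7  0.5  6.1] g 0.002 2.9 q [ 0.36  0.48 -0.22  2.06  0.18  0.61 -1.37]
[ 11.8 145.9] [(array([ 69.3, 113.6]), np.int32(124))]
```

{"op": "arm_command", "data": {"commands": [0, 0, -0.004, 0, 0, 0, 0, -0.01, 0, -0.004, 0, 0, 0, 0, -0.021, 0, -0.004, 0, 0, 0, 0, -0.021, 0, -0.001, 0, 0, 0, 0, -0.021, 0, 0.0001, 0, 0, 0, 0, -0.014, 0, 0.0001, 0, 0, 0, 0, -0.007, 0, 0.0001, 0, 0, 0, 0, 0, 0, 0.0001, 0, 0, 0, 0]}}

```text
t: 7.75
eef_pos: [0.4824, -0.1534, 0.0511]
tool_rot: [0.0, 0.996, 0.093, -0.01]
contact_force: [-42.6, -4.3, 65.2]
gripper_width: -0.003
grasp_force: 32.3
```

```bash
python3 -c "
from h import *
state();print(meas())"
```

```text
t 7.75 p [ 0.4824 -0.1534  0.0511] yaw 0.1856 z [-0.019 -0.002 -1.   ] F [-42.6  -4.3  65.2] g -0.003 32.3 q [ 0.36  0.48 -0.22  2.07  0.18  0.63 -1.37]
[(array([ 71.5, 113.6]), np.int32(139))]
```

{"op": "arm_command", "data": {"commands": [0, 0, -0.004, 0, 0, 0, 0, -0.01, 0, -0.004, 0, 0, 0, 0, -0.021, 0, -0.004, 0, 0, 0, 0, -0.021, 0, -0.001, 0, 0, 0, 0, -0.021, 0, 0.0002, 0, 0, 0, 0, -0.014, 0, 0.0002, 0, 0, 0, 0, -0.007, 0, 0.0002, 0, 0, 0, 0, 0, 0, 0.0002, 0, 0, 0, 0]}}

```text
t: 8.6
eef_pos: [0.4705, -0.1553, 0.0489]
tool_rot: [-0.0, 0.996, 0.091, -0.021]
contact_force: [-67.2, -6.8, 86.3]
gripper_width: 0.001
grasp_force: 50.3
```

```bash
python3 -c "
from h import *
state();print(meas())"
```

```text
t 8.6 p [ 0.4705 -0.1553  0.0489] yaw 0.1824 z [-0.042 -0.003 -0.999] F [-67.2  -6.8  86.3] g 0.001 50.3 q [ 0.36  0.48 -0.21  2.08  0.18  0.64 -1.37]
[(array([ 71.6, 113.9]), np.int32(201))]
```

The wheel hit its end stop, with the bar at 71.6 after 21 mm of travel. I'll back off right away.

{"op": "arm_command", "data": {"commands": [-0.01, 0, -0.002, 0, 0, 0, 0, -0.02, 0, -0.01, 0, 0, 0, 0, -0.02, 0, -0.03, 0, 0, 0, 0, -0.02, 0, -0.06, 0, 0, 0, 0, -0.02, 0, -0.06, 0, 0, 0, 0]}}

```text
t: 9.15
eef_pos: [0.4751, -0.1551, 0.113]
tool_rot: [0.001, 0.996, 0.094, 0.004]
contact_force: [0.2, 0.3, -0.1]
gripper_width: -0.002
grasp_force: 0.0
```

```bash
python3 -c "
from h import *
state();print(inrk(get_obs()['eef_pos']),meas())
c=read_camera('wrist');cv2.imwrite('pics/w4.png',cv2.resize(c['img'][...,::-1],(800,500),interpolation=cv2.INTER_CUBIC))
print(rel(rk(60,60,150),YAW))"
```

```text
t 9.15 p [ 0.4751 -0.1551  0.113 ] yaw 0.1889 z [ 0.008 -0.001 -1.   ] F [ 0.2  0.3 -0.1] g -0.002 0.0 q [ 0.4   0.36 -0.25  2.07  0.13  0.72 -1.31]
[ -7.  145.2] [(array([ 71.3, 113.7]), np.int32(61))]
([0.0689, 0.0861, -0.0395], [0.02, -0.16, 0.17])
```

View pics/w4.png

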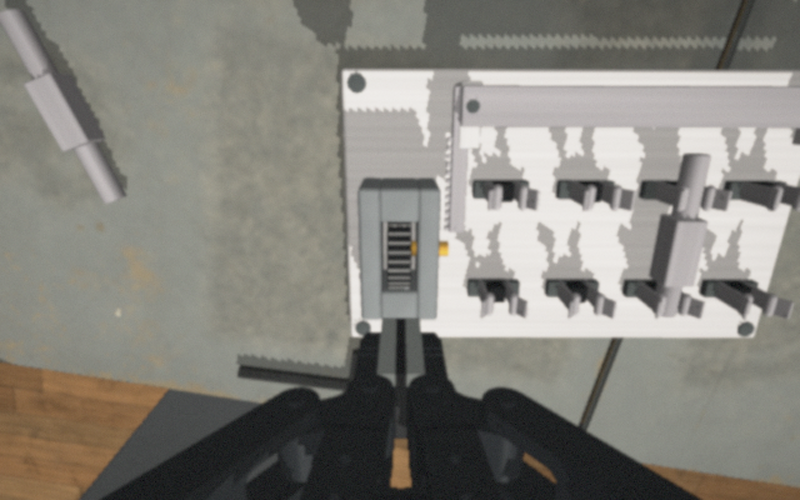

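Bar is fully back at 71.4. Next is the broken rod: over slot 1 with a 0.4 opening.

```bash
python3 -c "
from h import *
print(rel(rk(0,0,80),YAW))"
```

```text
([0.0085, 0.1459, 0.0303], [0.02, -0.16, 0.17])
```

{"op": "arm_command", "data": {"commands": [0.008, 0.05, 0, 0, 0, 0, 0.4, 0.008, 0.1, 0, 0, 0, 0, 0.4, 0.0085, 0.146, 0.005, 0, -0.16, 0.17, 0.4, 0.0085, 0.146, 0.03, 0, -0.16, 0.17, 0.4, 0.0085, 0.146, 0.03, 0, -0.16, 0.17, 0.4, 0.0085, 0.146, 0.03, 0, -0.16, 0.17, 0.4, 0.0085, 0.146, 0.03, 0, -0.16, 0.17, 0.4]}}

```text
t: 9.95
eef_pos: [0.5084, -0.2951, 0.0802]
tool_rot: [-0.0, 0.996, 0.094, -0.001]
contact_force: [0.5, 0.5, 0.0]
gripper_width: 0.399
grasp_force: 0.0
```

```bash
python3 -c "
from h import *
state();print(rel(rk(0,0,18),YAW))
c=read_camera('wrist');np.savez('w5.npz',**c);cv2.imwrite('pics/w5.png',cv2.resize(c['img'][100:350,160:480,::-1],(768,600),interpolation=cv2.INTER_CUBIC))"
```

```text
t 9.95 p [ 0.5084 -0.2951  0.0802] yaw 0.1881 z [-0.002  0.001 -1.   ] F [0.5 0.5 0. ] g 0.399 0.0 q [ 0.57  0.53 -0.2   1.88  0.14  0.75 -1.09]
([0.0004, 0.0016, 0.0622], [-0.05, 0.1, 0.12])
```

View pics/w5.png

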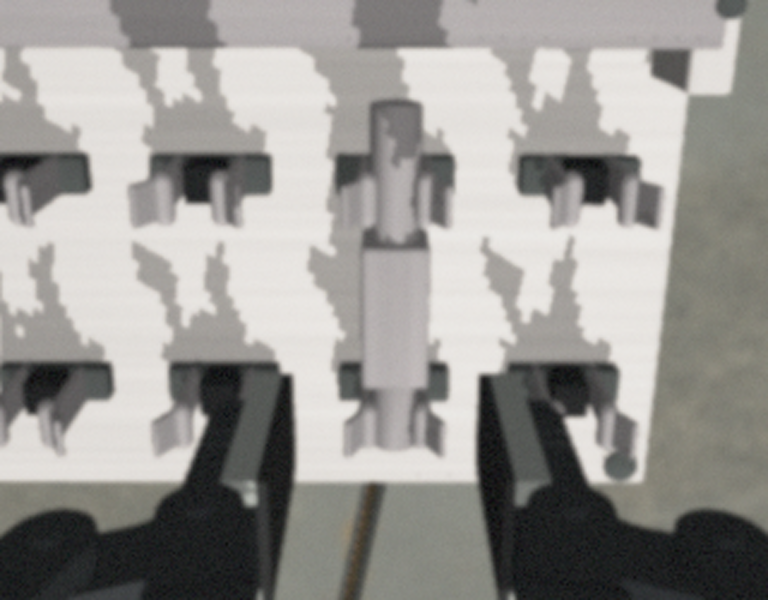

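The rod's square grip (362–428 × 247–388) sits midway between the fingers, with all clips visible and the bar clear of the rod end.

```bash
python3 -c "
from h import *
c=dict(np.load('w5.npz'))
f=lambda x,y,z: inrk(ray(c,(160+x/2.4,100+y/2.4),z))
for a in [(364,248,.04),(428,246,.04),(362,387,.04),(426,388,.04),(395,103,.036),(390,45,.04)]: print(f(*a))
"
```

```text
[17.2  6.7]
[17.7 -7.9]
[-18.2   7.3]
[-18.4  -8.1]
[49.6 -0.2]
[62.4  1. ]
```

{"op": "arm_command", "data": {"commands": [0, 0.0016, 0.02, 0, 0, 0, 0.4, 0, 0.0016, 0.045, 0, 0, 0, 0.4, 0, 0.0016, 0.062, 0, 0, 0, 0.4, 0, 0.0016, 0.062, 0, 0, 0, 0.4]}}

```text
t: 10.4
eef_pos: [0.507, -0.2967, 0.0166]
tool_rot: [-0.001, 0.996, 0.094, -0.002]
contact_force: [-0.4, 0.1, -0.0]
gripper_width: 0.398
grasp_force: 0.0
```

{"op": "arm_command", "data": {"commands": [0, 0, 0, 0, 0, 0, 0.1, 0, 0, 0, 0, 0, 0, 0, 0, 0, 0, 0, 0, 0, 0, 0, 0, 0, 0, 0, 0, 0, 0, 0, 0, 0, 0, 0, 0], "force": 80}}

```text
t: 10.9
eef_pos: [0.509, -0.2981, 0.0192]
tool_rot: [0.0, 0.996, 0.093, -0.0]
contact_force: [-1.6, 2.8, 7.0]
gripper_width: 0.165
grasp_force: 79.1
```

```bash
python3 -c "
from h import *
state();print(inrk(get_obs()['eef_pos']))"
```

```text
t 10.9 p [ 0.509  -0.2981  0.0192] yaw 0.1862 z [-0.    -0.001 -1.   ] F [-1.6  2.8  7. ] g 0.165 79.1 q [ 0.56  0.62 -0.18  1.9   0.17  0.64 -1.11]
[-0.2 -1.6]
```

{"op": "arm_command", "data": {"commands": [0, 0, -0.003, 0, 0, 0, 0, 0, 0, -0.008, 0, 0, 0, 0, 0, 0, -0.015, 0, 0, 0, 0, 0, 0, -0.03, 0, 0, 0, 0, 0, 0, -0.06, 0, 0, 0, 0, 0, 0, -0.1, 0, 0, 0, 0, 0, 0, -0.1, 0, 0, 0, 0, 0, 0, -0.1, 0, 0, 0, 0]}}

```text
t: 11.7
eef_pos: [0.5094, -0.2991, 0.1204]
tool_rot: [0.001, 0.996, 0.093, 0.001]
contact_force: [0.4, -0.2, -1.1]
gripper_width: 0.169
grasp_force: 79.9
```

```bash
python3 -c "
from h import *
state();print(inrk(get_obs()['eef_pos']))
print(rel([.65,.185,.15],YAW))
c=read_camera('wrist');np.savez('w6.npz',**c);cv2.imwrite('pics/w6.png',c['img'][...,::-1])
c=read_camera('top');np.savez('t6.npz',**c);cv2.imwrite('pics/t6.png',c['img'][...,::-1])
z=np.vstack([cv2.resize(np.load('w6.npz')['img'][100:350,120:520],(640,400)),cv2.resize(c['img'][130:255,170:370],(640,400))[:200]])
cv2.imwrite('pics/m6.png',z[:600,:,::-1])
"
```

```text
t 11.7 p [ 0.5094 -0.2991  0.1204] yaw 0.1854 z [ 0.002 -0.002 -1.   ] F [ 0.4 -0.2 -1.1] g 0.169 79.9 q [ 0.58  0.47 -0.2   1.85  0.13  0.83 -1.07]
[-0.  -2.6]
([0.2275, -0.4498, -0.0305], [0.15, -0.07, -0.03])
```

View pics/m6.png

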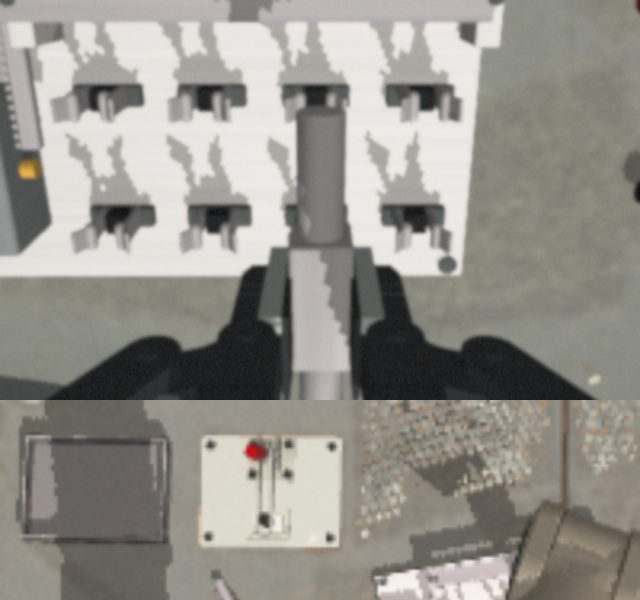

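The broken rod is held cleanly and slot 1 is empty. Moving to the tray, turning the rod along the tray's length.

```bash
python3 -c "
from h import *
print(rel([.65,.178,.21],1.571))"
```

```text
([0.2274, -0.4418, -0.0925], [-0.12, 0.11, -79.38])
```

{"op": "arm_command", "data": {"commands": [0, 0, -0.09, 0, 0, 0, 0, 0.227, -0.441, -0.09, 0, 0, -16, 0, 0.227, -0.441, -0.09, 0, 0, -24, 0, 0.227, -0.441, -0.09, 0, 0, -32, 0, 0.227, -0.441, -0.09, 0, 0, -40, 0, 0.227, -0.441, -0.09, 0, 0, -48, 0, 0.227, -0.441, -0.09, 0, 0, -56, 0, 0.227, -0.441, -0.09, 0, 0, -64, 0]}}

```text
t: 12.6
eef_pos: [0.6075, 0.0378, 0.1947]
tool_rot: [-0.001, 0.813, 0.582, -0.002]
contact_force: [0.4, -0.8, -0.4]
gripper_width: 0.171
grasp_force: 79.9
```

```bash
python3 -c "
from h import *
state();print(rel([.65,.178,.21],1.571))"
```

```text
t 12.6 p [0.6075 0.0378 0.1947] yaw 1.2418 z [-0.004 -0.    -1.   ] F [ 0.4 -0.8 -0.4] g 0.171 79.9 q [ 0.23  0.46 -0.53  1.73  0.26  1.03 -0.72]
([0.1464, -0.0052, -0.0155], [-0.24, 0.06, -18.86])
```

{"op": "arm_command", "data": {"commands": [0.05, -0.002, -0.015, 0, 0, -6, 0, 0.1, -0.004, -0.015, 0, 0, -12, 0, 0.146, -0.005, -0.015, -0.24, 0, -18.9, 0, 0.146, -0.005, -0.015, -0.24, 0, -18.9, 0, 0.146, -0.005, -0.015, -0.24, 0, -18.9, 0, 0.146, -0.005, -0.015, -0.24, 0, -18.9, 0]}}

```text
t: 13.2
eef_pos: [0.6509, 0.1739, 0.2093]
tool_rot: [0.001, 0.71, 0.705, -0.001]
contact_force: [-0.0, -0.9, -0.5]
gripper_width: 0.168
grasp_force: 79.9
```

```bash
python3 -c "
from h import *
state();print(rel([.65,.178,.008],1.571))
c=read_camera('wrist');cv2.imwrite('pics/w7.png',c['img'][...,::-1])
f=lambda u,v,z:ray(c,(u,v),z)[:2].round(4)
g=cv2.cvtColor(c['img'],cv2.COLOR_RGB2GRAY);print(c['pose'][:3,3])
for p in [(.595,.11,.026),(.705,.11,.026),(.705,.26,.026),(.595,.26,.026)]: print(p,proj(c,p).round())"
```

```text
t 13.2 p [0.6509 0.1739 0.2093] yaw 1.5637 z [-0.    -0.003 -1.   ] F [-0.  -0.9 -0.5] g 0.168 79.9 q [ 0.05  0.56 -0.6   1.55  0.34  1.14 -0.63]
([0.0046, -0.001, 0.2013], [-0.01, 0.15, -0.42])
[0.65016428 0.2561259  0.35170385]
(0.595, 0.11, 0.026) [267. 235.]
(0.705, 0.11, 0.026) [376. 235.]
(0.705, 0.26, 0.026) [384.  76.]
(0.595, 0.26, 0.026) [257.  77.]
```

View pics/w7.png

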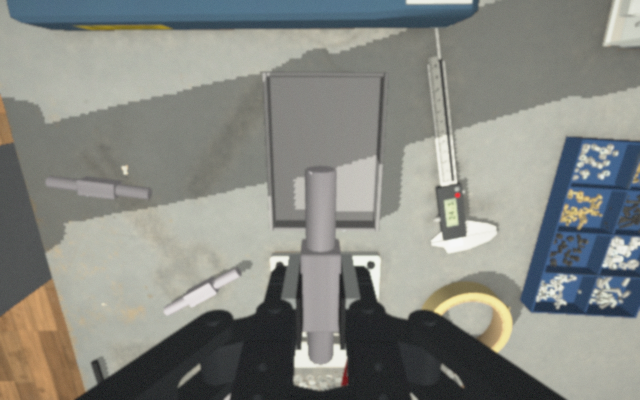

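The tray (264–384 × 73–228) is directly ahead and under the rod. Lowering the rod in.

{"op": "arm_command", "data": {"commands": [0.008, -0.002, 0.05, 0, 0, 0, 0, 0.008, -0.002, 0.1, 0, 0, 0, 0, 0.008, -0.002, 0.15, 0, 0, 0, 0, 0.008, -0.002, 0.18, 0, 0, 0, 0, 0.008, -0.002, 0.195, 0, 0, 0, 0, 0.008, -0.002, 0.199, 0, 0, 0, 0, 0.008, -0.002, 0.2, 0, 0, 0, 0, 0.008, -0.002, 0.2, 0, 0, 0, 0]}}

```text
t: 14.05
eef_pos: [0.6512, 0.1839, 0.0128]
tool_rot: [0.002, 0.709, 0.705, 0.002]
contact_force: [0.9, -0.7, -0.3]
gripper_width: 0.167
grasp_force: 80.0
```

{"op": "arm_command", "data": {"commands": [0, 0, 0.003, 0, 0, 0, 0, 0, 0, 0.006, 0, 0, 0, 0, 0, 0, 0.0065, 0, 0, 0, 0, 0, 0, 0.0065, 0, 0, 0, 0]}}

```text
t: 14.45
eef_pos: [0.6501, 0.1836, 0.0047]
tool_rot: [0.001, 0.709, 0.705, 0.001]
contact_force: [-0.7, -1.1, 2.1]
gripper_width: 0.169
grasp_force: 82.0
```

```bash
python3 -c "
from h import *
state()"
```

```text
t 14.45 p [0.6501 0.1836 0.0047] yaw 1.5657 z [ 0.003 -0.001 -1.   ] F [-0.7 -1.1  2.1] g 0.169 82.0 q [-0.02  0.79 -0.5   1.67  0.5   0.81 -0.75]
```

{"op": "arm_command", "data": {"commands": [0, 0, 0, 0, 0, 0, 0.2, 0, 0, 0, 0, 0, 0, 0.25, 0, 0, 0, 0, 0, 0, 0.35, 0, 0, 0, 0, 0, 0, 0.35, 0, 0, -0.03, 0, 0, 0, 0.35, 0, 0, -0.08, 0, 0, 0, 0.35, 0, 0, -0.13, 0, 0, 0, 0.35, 0, 0, -0.17, 0, 0, 0, 0.35]}}

```text
t: 15.25
eef_pos: [0.6498, 0.1841, 0.1772]
tool_rot: [0.001, 0.709, 0.705, 0.001]
contact_force: [1.0, 0.0, 0.8]
gripper_width: 0.351
grasp_force: 0.0
```

```bash
python3 -c "
from h import *
state()
w=read_camera('wrist');t=read_camera('top')
np.savez('t8.npz',**t)
cv2.imwrite('pics/m8.png',np.vstack([w['img'][50:300],cv2.resize(t['img'][130:238,170:370],(640,346))])[...,::-1])"
```

```text
t 15.25 p [0.6498 0.1841 0.1772] yaw 1.566 z [ 0.004  0.    -1.   ] F [1.  0.  0.8] g 0.351 0.0 q [ 0.04  0.6  -0.59  1.58  0.37  1.08 -0.66]
```

View pics/m8.png

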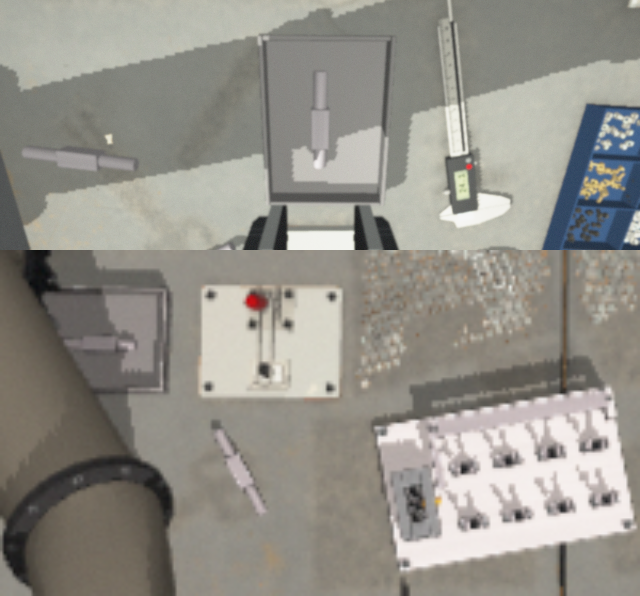

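The broken rod lies in the tray. Now moving to a view over the whole rods.

```bash
python3 -c "
from h import *
print(rel([.54,.08,.30],.3))"
```

```text
([-0.106, -0.1107, -0.1204], [0.51, -0.61, 72.51])
```

{"op": "arm_command", "data": {"commands": [0, 0, -0.05, 0, 0, 8, 0.35, -0.03, -0.03, -0.1, 0, 0, 16, 0.35, -0.06, -0.06, -0.12, 0, 0, 24, 0.35, -0.106, -0.11, -0.12, 0, 0, 32, 0.35, -0.106, -0.11, -0.12, 0, 0, 40, 0.35, -0.106, -0.11, -0.12, 0, 0, 48, 0.35, -0.106, -0.11, -0.12, 0, 0, 56, 0.35, -0.106, -0.11, -0.12, 0, 0, 64, 0.35]}}

```text
t: 16.15
eef_pos: [0.5382, 0.0779, 0.2935]
tool_rot: [0.001, 0.976, 0.219, 0.001]
contact_force: [0.5, -0.0, -0.4]
gripper_width: 0.354
grasp_force: 0.0
```

```bash
python3 -c "
from h import *
state();print(rel([.54,.08,.30],.3))"
```

```text
t 16.15 p [0.5382 0.0779 0.2935] yaw 0.4424 z [ 0.001 -0.001 -1.   ] F [ 0.5 -0.  -0.4] g 0.354 0.0 q [ 0.12  0.24 -0.45  1.77  0.11  1.16 -1.49]
([0.0026, -0.0011, -0.0065], [0.1, -0.05, 8.16])
```

Good enough to look from here; I'll sample colours around the expected rod pixels.

```bash
python3 -c "
from h import *
c=read_camera('wrist');np.savez('w9.npz',**c);im=c['img']
for n,p in [('A',[.517,.032,.012]),('B',[.4255,.154,.012])]:
    u,v=proj(c,p).round().astype(int);print(n,u,v)
    for dx in range(-32,33,4): print(dx, [tuple(int(k) for k in im[min(max(v+dy,0),399),u+dx]) for dy in (-8,0,8)])
"
```

```text
A 347 183
-32 [(155, 154, 143), (152, 152, 140), (152, 152, 141)]
-28 [(158, 156, 145), (148, 148, 135), (152, 154, 142)]
-24 [(165, 163, 151), (155, 155, 144), (153, 154, 142)]
-20 [(163, 163, 152), (153, 152, 140), (162, 160, 147)]
-16 [(168, 166, 156), (156, 156, 143), (159, 158, 145)]
-12 [(163, 162, 148), (155, 154, 142), (156, 156, 145)]
-8 [(201, 196, 197), (198, 191, 190), (169, 165, 164)]
-4 [(211, 206, 204), (213, 206, 206), (214, 208, 208)]
0 [(214, 208, 208), (212, 205, 206), (212, 206, 206)]
4 [(172, 167, 163), (195, 193, 189), (193, 190, 188)]
8 [(157, 156, 144), (161, 159, 147), (162, 162, 148)]
12 [(158, 160, 146), (166, 165, 151), (166, 165, 153)]
16 [(161, 160, 150), (164, 163, 152), (163, 165, 155)]
20 [(162, 163, 153), (164, 163, 154), (162, 164, 153)]
24 [(164, 165, 157), (161, 164, 153), (164, 163, 150)]
28 [(162, 163, 153), (164, 166, 156), (162, 164, 153)]
32 [(165, 165, 156), (163, 165, 155), (164, 166, 153)]
B 229 206
-32 [(113, 114, 106), (111, 111, 105), (112, 114, 107)]
-28 [(110, 109, 102), (112, 112, 105), (107, 109, 102)]
-24 [(112, 110, 102), (111, 112, 102), (112, 113, 105)]
-20 [(111, 110, 101), (110, 110, 102), (111, 112, 104)]
-16 [(103, 103, 96), (111, 109, 103), (112, 113, 104)]
-12 [(108, 108, 100), (112, 110, 103), (144, 141, 140)]
-8 [(106, 105, 97), (145, 141, 138), (144, 139, 140)]
-4 [(137, 136, 133), (145, 141, 141), (147, 142, 143)]
0 [(145, 143, 143), (144, 142, 139), (125, 123, 122)]
4 [(144, 140, 141), (137, 134, 133), (115, 115, 107)]
8 [(134, 132, 130), (113, 113, 106), (111, 110, 103)]
12 [(106, 105, 97), (113, 113, 104), (110, 110, 104)]
16 [(115, 114, 104), (143, 143, 133), (137, 140, 132)]
20 [(155, 152, 140), (164, 164, 152), (164, 165, 153)]
24 [(156, 155, 141), (161, 164, 150), (165, 165, 153)]
28 [(165, 161, 146), (166, 166, 154), (163, 165, 154)]
32 [(164, 161, 149), (171, 170, 159), (163, 164, 153)]
```

```bash
cat >> h.py <<'E'
def rods(c,z=.012,show=True):
    im=cv2.GaussianBlur(c['img'],(3,3),0).astype(int)
    m=((2*im[...,1]-im[...,0]-im[...,2]<2)&(im.sum(2)>330)).astype('uint8')
    m=cv2.morphologyEx(m,cv2.MORPH_OPEN,np.ones((3,3),np.uint8))
    out=[]
    for k in cv2.findContours(m,cv2.RETR_EXTERNAL,cv2.CHAIN_APPROX_NONE)[0]:
        if cv2.contourArea(k)<150: continue
        P=np.array([ray(c,p,z)[:2] for p in k[:,0].astype(float)])*1000
        (cx,cy),(a,b),_=cv2.minAreaRect(P.astype(np.float32)); bx=cv2.boxPoints(cv2.minAreaRect(P.astype(np.float32)))
        if not(80<max(a,b)<125 and min(a,b)<32): continue
        e=max([bx[1]-bx[0],bx[2]-bx[1]],key=np.linalg.norm); th=np.arctan2(e[1],e[0]); th=(th+np.pi/2)%np.pi-np.pi/2
        M=cv2.moments(k); q=ray(c,(M['m10']/M['m00'],M['m01']/M['m00']),z)
        out.append((q[:2].round(4),np.round([cx/1000,cy/1000],4),round(th,3),round(a),round(b)))
    return out
E
python3 -c "
from h import *
for r in rods(dict(np.load('w9.npz'))): print(r)
for r in rods(dict(np.load('t8.npz'))): print(r)"
```

```text
(array([0.0065, 0.3323]), array([0.0051, 0.3228]), np.float32(-1.531), 29, 93)
(array([0.4275, 0.1558]), array([0.4258, 0.1561]), np.float32(-0.12), 17, 102)
(array([0.5176, 0.0357]), array([0.515 , 0.0343]), np.float32(0.54), 100, 16)
(array([0.6485, 0.1843]), array([0.6492, 0.188 ]), np.float32(1.559), 82, 22)
(array([ 0.3253, -0.2583]), array([ 0.3272, -0.2586]), np.float32(-1.444), 31, 90)
```

```bash
python3 -c "
from h import *
print(rel([.5155,.0346,.06],.54));print(rel([.5155,.0346,.004],.54))"
```

```text
([-0.0391, 0.0294, 0.2335], [0.09, -0.04, -5.96])
([-0.0392, 0.0294, 0.2895], [0.09, -0.04, -5.96])
```

{"op": "arm_command", "data": {"commands": [-0.039, 0.029, 0.05, 0, 0, -6, 0.5, -0.039, 0.0294, 0.1, 0.09, 0, -6, 0.5, -0.039, 0.0294, 0.15, 0.09, 0, -6, 0.5, -0.039, 0.0294, 0.2, 0.09, 0, -6, 0.5, -0.039, 0.0294, 0.233, 0.09, 0, -6, 0.5, -0.039, 0.0294, 0.233, 0.09, 0, -6, 0.5, -0.039, 0.0294, 0.233, 0.09, 0, -6, 0.5]}}

```text
t: 16.9
eef_pos: [0.5164, 0.0351, 0.0611]
tool_rot: [-0.0, 0.962, 0.274, -0.0]
contact_force: [1.1, 0.2, 0.8]
gripper_width: 0.5
grasp_force: 0.0
```

```bash
python3 -c "
from h import *
state()
c=read_camera('wrist')
for r in rods(c): print(r); 
print(rel([.5155,.0346,.004],.54))"
```

```text
t 16.9 p [0.5164 0.0351 0.0611] yaw 0.5553 z [-0.001  0.001 -1.   ] F [1.1 0.2 0.8] g 0.5 0.0 q [ 0.12  0.49 -0.38  2.04  0.28  0.66 -1.46]
(array([0.4287, 0.1558]), array([0.4253, 0.157 ]), np.float32(-0.128), 16, 102)
(array([0.5196, 0.0361]), array([0.5155, 0.0334]), np.float32(0.547), 101, 16)
([-0.0026, -0.0007, 0.0586], [0.04, -0.18, 0.85])
```

{"op": "arm_command", "data": {"commands": [-0.0018, 0, 0.03, 0, 0, 0.5, 0.5, -0.0018, 0, 0.05, 0, 0, 0.5, 0.5, -0.0018, 0, 0.056, 0, 0, 0.5, 0.5, -0.0018, 0, 0.0575, 0, 0, 0.5, 0.3, -0.0018, 0, 0.0575, 0, 0, 0.5, 0, -0.0018, 0, 0.0575, 0, 0, 0.5, 0, -0.0018, 0, 0.0575, 0, 0, 0.5, 0], "force": 80}}

```text
t: 17.65
eef_pos: [0.5168, 0.0341, 0.0056]
tool_rot: [0.0, 0.963, 0.269, 0.002]
contact_force: [-1.1, -0.3, 5.7]
gripper_width: 0.16
grasp_force: 78.9
```

{"op": "arm_command", "data": {"commands": [0, 0, 0, 0, 0, 0, 0, 0, 0, 0, 0, 0, 0, 0]}}

```text
t: 17.85
eef_pos: [0.5168, 0.0341, 0.0056]
tool_rot: [0.0, 0.963, 0.269, 0.002]
contact_force: [-0.8, 0.6, 5.7]
gripper_width: 0.159
grasp_force: 78.9
```

{"op": "arm_command", "data": {"commands": [0, 0, -0.03, 0, 0, 0, 0, 0, 0, -0.08, 0, 0, 0, 0, 0, 0, -0.13, 0, 0, 0, 0, 0, 0, -0.15, 0, 0, 0, 0, 0, 0, -0.15, 0, 0, 0, 0]}}

```text
t: 18.35
eef_pos: [0.518, 0.0342, 0.1585]
tool_rot: [0.001, 0.963, 0.269, 0.005]
contact_force: [0.0, -1.1, -1.0]
gripper_width: 0.159
grasp_force: 78.4
```

```bash
python3 -c "
from h import *
state();print(rel(rk(0,-47,150),YAW))"
```

```text
t 18.35 p [0.518  0.0342 0.1585] yaw 0.5446 z [ 0.01   0.001 -1.   ] F [ 0.  -1.1 -1. ] g 0.159 78.4 q [ 0.18  0.34 -0.44  1.98  0.19  0.85 -1.39]
([-0.1957, 0.3222, 0.0082], [0.16, -0.58, 20.55])
```

{"op": "arm_command", "data": {"commands": [-0.03, 0.05, 0.008, 0, 0, 3, 0, -0.06, 0.1, 0.008, 0, 0, 6, 0, -0.09, 0.15, 0.008, 0, 0, 10, 0, -0.12, 0.2, 0.008, 0, -0.3, 14, 0, -0.15, 0.25, 0.008, 0, -0.3, 18, 0, -0.18, 0.3, 0.008, 0.1, -0.5, 20.5, 0, -0.196, 0.322, 0.008, 0.1, -0.5, 20.5, 0, -0.196, 0.322, 0.008, 0.1, -0.5, 20.5, 0]}}

```text
t: 19.15
eef_pos: [0.5123, -0.3484, 0.1446]
tool_rot: [0.001, 0.996, 0.091, -0.005]
contact_force: [1.0, -0.9, -1.1]
gripper_width: 0.155
grasp_force: 78.5
```

```bash
python3 -c "
from h import *
state();print(rel(rk(0,-47,90),YAW))"
```

```text
t 19.15 p [ 0.5123 -0.3484  0.1446] yaw 0.1821 z [-0.009 -0.003 -1.   ] F [ 1.  -0.9 -1.1] g 0.155 78.5 q [ 0.66  0.49 -0.22  1.76  0.14  0.92 -1.01]
([0.0068, -0.0047, 0.0545], [0.06, 0.53, -0.22])
```

{"op": "arm_command", "data": {"commands": [0.0068, -0.0047, 0.03, 0, 0.3, -0.2, 0, 0.0068, -0.0047, 0.054, 0, 0.5, -0.2, 0, 0.0068, -0.0047, 0.054, 0, 0.5, -0.2, 0, 0.0068, -0.0047, 0.054, 0, 0.5, -0.2, 0, 0.0068, -0.0047, 0.054, 0, 0.5, -0.2, 0]}}

```text
t: 19.65
eef_pos: [0.5205, -0.3376, 0.0925]
tool_rot: [0.0, 0.995, 0.095, 0.001]
contact_force: [1.0, -0.4, -1.1]
gripper_width: 0.157
grasp_force: 78.5
```

```bash
python3 -c "
from h import *
state();print(inrk(get_obs()['eef_pos']),rel(rk(0,-47,60),YAW))
c=read_camera('wrist');np.savez('w10.npz',**c)
cv2.imwrite('pics/w10.png',cv2.resize(c['img'][100:350,160:480,::-1],(768,600),interpolation=cv2.INTER_CUBIC))"
```

```text
t 19.65 p [ 0.5205 -0.3376  0.0925] yaw 0.1907 z [ 0.003 -0.    -1.   ] F [ 1.  -0.4 -1.1] g 0.157 78.5 q [ 0.64  0.55 -0.22  1.79  0.16  0.81 -1.04]
[  3.8 -42.5] ([-0.0039, 0.0044, 0.0325], [0.04, -0.15, 0.27])
```

View pics/w10.png

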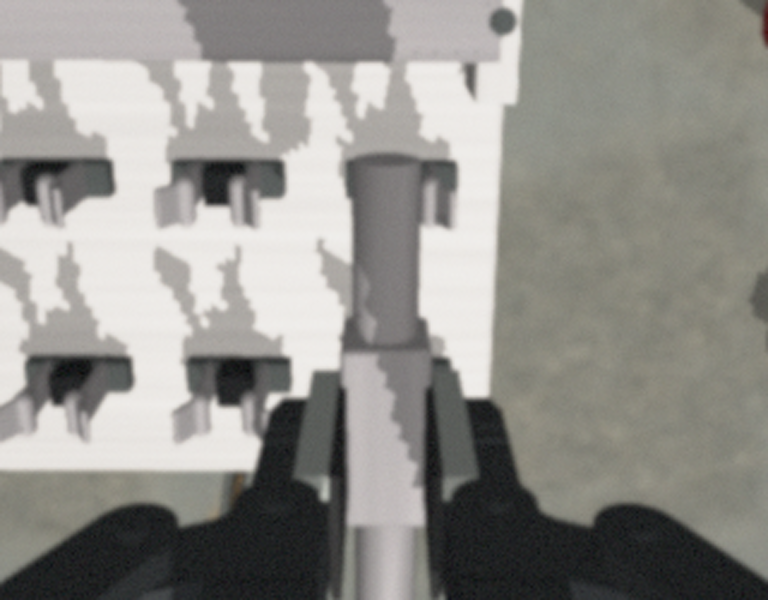

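Rod A is held squarely over slot 0: grip at 345–428 × 350–525, tip at v≈158. Working out its offset in the hand.

```bash
python3 -c "
from h import *
c=dict(np.load('w10.npz'));o=get_obs();zt=o['eef_pos'][2]
f=lambda x,y,z: inrk(ray(c,(160+x/2.4,100+y/2.4),z))-inrk(o['eef_pos'])
for a in [(347,350,.0106),(428,350,.0106),(345,525,.0106),(423,525,.0106),(388,157,.0084)]: print(f(a[0],a[1],zt+a[2]).round(1))
g=lambda x,y,z: inrk(ray(c,(160+x/2.4,100+y/2.4),z))
# clips in slot1: lips at z .0375 : back pair inner (192,180)-(232,180), front (207,385)-(245,385)
for a in [(183,181,.044),(236,181,.044),(200,372,.044),(250,372,.044),(224,160,.012),(237,357,.012)]: print(g(*a))
print(rel(rk(0,-47,60),YAW)); state()
"
```

```text
[16.5  6.9]
[16.6 -6.9]
[-19.    7.6]
[-18.9  -6.8]
[49.7  0.1]
[34.7  4.7]
[34.8 -7.6]
[-14.5   3.8]
[-14.4  -8.7]
[32.3  1.1]
[-26.1   0.5]
([-0.004, 0.0043, 0.0327], [0.06, -0.17, 0.26])
t 19.7 p [ 0.5206 -0.3377  0.0927] yaw 0.1906 z [ 0.003 -0.    -1.   ] F [ 0.3 -0.1 -1.6] g 0.159 78.5 q [ 0.64  0.55 -0.22  1.79  0.16  0.81 -1.04]
```

{"op": "arm_command", "data": {"commands": [-0.0035, 0.0042, 0.01, 0, -0.15, 0.26, 0, -0.0035, 0.0042, 0.025, 0, -0.15, 0.26, 0, -0.0035, 0.0042, 0.032, 0, -0.15, 0.26, 0, -0.0035, 0.0042, 0.032, 0, -0.15, 0.26, 0, -0.0035, 0.0042, 0.032, 0, -0.15, 0.26, 0]}}

```text
t: 20.2
eef_pos: [0.517, -0.3419, 0.0588]
tool_rot: [-0.001, 0.996, 0.093, -0.001]
contact_force: [1.0, 0.5, -1.3]
gripper_width: 0.157
grasp_force: 78.5
```

```bash
python3 -c "
from h import *
state();print(inrk(get_obs()['eef_pos']),rel(rk(.5,-46.8,29),YAW))"
```

```text
t 20.2 p [ 0.517  -0.3419  0.0588] yaw 0.1861 z [-0.002  0.001 -1.   ] F [ 1.   0.5 -1.3] g 0.157 78.5 q [ 0.64  0.6  -0.21  1.81  0.17  0.75 -1.04]
[ -0.4 -46.1] ([0.001, 0.0008, 0.0298], [-0.07, 0.11, 0.0])
```

Press down in steps: first to just above the snap, then through it.

{"op": "arm_command", "data": {"commands": [0.001, 0.0006, 0.008, 0, 0, 0, 0, 0.001, 0.0006, 0.014, 0, 0, 0, 0, 0.001, 0.0006, 0.018, 0, 0, 0, 0, 0.001, 0.0006, 0.018, 0, 0, 0, 0]}}

```text
t: 20.6
eef_pos: [0.5178, -0.3423, 0.0405]
tool_rot: [-0.0, 0.996, 0.093, -0.001]
contact_force: [0.2, -0.0, -1.2]
gripper_width: 0.16
grasp_force: 78.5
```

{"op": "arm_command", "data": {"commands": [0, 0, 0.003, 0, 0, 0, 0, 0, 0, 0.006, 0, 0, 0, 0, 0, 0, 0.009, 0, 0, 0, 0, 0, 0, 0.009, 0, 0, 0, 0]}}

```text
t: 21.0
eef_pos: [0.5184, -0.3422, 0.0318]
tool_rot: [-0.0, 0.996, 0.093, -0.001]
contact_force: [2.4, 0.9, -3.7]
gripper_width: 0.158
grasp_force: 78.2
```

```bash
python3 -c "
from h import *
state();print(inrk(get_obs()['eef_pos']))"
```

```text
t 21.0 p [ 0.5184 -0.3422  0.0318] yaw 0.1862 z [-0.001  0.001 -1.   ] F [ 2.4  0.9 -3.7] g 0.158 78.2 q [ 0.63  0.64 -0.2   1.81  0.18  0.71 -1.05]
[  0.9 -46.7]
```

{"op": "arm_command", "data": {"commands": [0, 0, 0.001, 0, 0, 0, 0, 0, 0, 0.0025, 0, 0, 0, 0, 0, 0, 0.0025, 0, 0, 0, 0]}}

```text
t: 21.3
eef_pos: [0.5179, -0.3426, 0.0297]
tool_rot: [-0.0, 0.996, 0.093, -0.001]
contact_force: [-0.7, 0.8, 0.1]
gripper_width: 0.162
grasp_force: 78.7
```

{"op": "arm_command", "data": {"commands": [0, 0, 0.001, 0, 0, 0, 0, 0, 0, 0.001, 0, 0, 0, 0]}}

```text
t: 21.5
eef_pos: [0.5179, -0.3427, 0.0295]
tool_rot: [-0.0, 0.996, 0.093, -0.001]
contact_force: [-3.2, 2.4, 7.1]
gripper_width: 0.156
grasp_force: 79.6
```

Seated: the tip bottoms at 29.5 mm. Releasing and rising.

{"op": "arm_command", "data": {"commands": [0, 0, -0.001, 0, 0, 0, 0.2, 0, 0, -0.001, 0, 0, 0, 0.35, 0, 0, -0.001, 0, 0, 0, 0.35, 0, 0, -0.001, 0, 0, 0, 0.35, 0, 0, -0.03, 0, 0, 0, 0.35, 0, 0, -0.08, 0, 0, 0, 0.35, 0, 0, -0.1, 0, 0, 0, 0.35, 0, 0, -0.1, 0, 0, 0, 0.35]}}

```text
t: 22.3
eef_pos: [0.5206, -0.3438, 0.1326]
tool_rot: [0.002, 0.996, 0.093, 0.002]
contact_force: [0.0, -0.2, 0.0]
gripper_width: 0.351
grasp_force: 0.0
```

```bash
python3 -c "
from h import *
state()
c=read_camera('wrist');np.savez('w11.npz',**c);im=c['img']
# profile along slot0 axis at z top of rod; print brightness to find grip ends / tip
o=[]
for x in range(-60,66,2):
    u,v=proj(c,rk(x,-46.5,38)).round().astype(int);o.append((x,[int(k) for k in im[v,u]]))
print(o)
u=[];
for y in range(-62,-30,1):
    a,b=proj(c,rk(0,y,40)).round().astype(int);u.append((y,int(im[b,a].sum())))
print(u)
print(rel([.426,.157,.25],-.125))
"
```

```text
t 22.3 p [ 0.5206 -0.3438  0.1326] yaw 0.1856 z [ 0.005 -0.003 -1.   ] F [ 0.  -0.2  0. ] g 0.351 0.0 q [ 0.65  0.51 -0.22  1.76  0.14  0.88 -1.02]
[(-60, [147, 146, 136]), (-58, [149, 147, 137]), (-56, [143, 143, 131]), (-54, [140, 140, 129]), (-52, [141, 139, 130]), (-50, [193, 190, 188]), (-48, [199, 193, 192]), (-46, [196, 191, 190]), (-44, [194, 187, 188]), (-42, [197, 190, 190]), (-40, [194, 188, 188]), (-38, [192, 187, 187]), (-36, [194, 188, 189]), (-34, [193, 187, 185]), (-32, [192, 187, 186]), (-30, [191, 185, 184]), (-28, [189, 184, 184]), (-26, [189, 183, 184]), (-24, [190, 185, 183]), (-22, [185, 179, 179]), (-20, [186, 179, 177]), (-18, [192, 185, 186]), (-16, [189, 184, 184]), (-14, [188, 184, 183]), (-12, [190, 185, 183]), (-10, [190, 185, 185]), (-8, [190, 184, 183]), (-6, [190, 186, 184]), (-4, [190, 186, 184]), (-2, [189, 184, 183]), (0, [192, 185, 186]), (2, [190, 185, 183]), (4, [188, 183, 181]), (6, [188, 184, 183]), (8, [189, 183, 184]), (10, [189, 185, 182]), (12, [190, 185, 184]), (14, [189, 182, 181]), (16, [134, 131, 130]), (18, [173, 169, 167]), (20, [188,
[... 253 characters left out ...]
 176, 174]), (44, [182, 175, 177]), (46, [183, 179, 178]), (48, [159, 155, 154]), (50, [138, 136, 133]), (52, [175, 171, 166]), (54, [173, 170, 167]), (56, [177, 176, 169]), (58, [185, 179, 175]), (60, [188, 185, 181]), (62, [187, 181, 181]), (64, [191, 184, 185])]
[(-62, 704), (-61, 702), (-60, 703), (-59, 701), (-58, 702), (-57, 701), (-56, 698), (-55, 649), (-54, 594), (-53, 564), (-52, 569), (-51, 574), (-50, 561), (-49, 561), (-48, 550), (-47, 549), (-46, 553), (-45, 549), (-44, 554), (-43, 563), (-42, 568), (-41, 563), (-40, 549), (-39, 500), (-38, 466), (-37, 493), (-36, 506), (-35, 504), (-34, 514), (-33, 545), (-32, 625), (-31, 696)]
([0.0008, -0.5085, -0.1206], [0.09, -0.08, 17.8])
```

Rod A spans −50…+48 mm, which is centred within about 1 mm, and sits low. Going for rod B.

{"op": "arm_command", "data": {"commands": [0, -0.02, -0.04, 0, 0, 0, 0.5, 0, -0.07, -0.08, 0, 0, 3, 0.5, 0, -0.12, -0.12, 0, 0, 6, 0.5, 0, -0.17, -0.12, 0, 0, 9, 0.5, 0, -0.22, -0.12, 0, 0, 12, 0.5, 0, -0.27, -0.12, 0, 0, 15, 0.5, 0, -0.32, -0.12, 0, 0, 17.8, 0.5, 0, -0.37, -0.12, 0, 0, 17.8, 0.5]}}

```text
t: 23.15
eef_pos: [0.4529, -0.0004, 0.2476]
tool_rot: [0.0, 0.998, -0.063, -0.002]
contact_force: [1.3, -0.2, 1.1]
gripper_width: 0.499
grasp_force: 0.0
```

{"op": "arm_command", "data": {"commands": [-0.02, -0.05, 0, 0, 0, 0, 0.5, -0.04, -0.1, 0, 0, 0, 0, 0.5, -0.045, -0.13, 0, 0, 0, 0, 0.5, -0.045, -0.13, 0, 0, 0, 0, 0.5, -0.045, -0.13, 0, 0, 0, 0, 0.5, -0.045, -0.13, 0, 0, 0, 0, 0.5]}}

```text
t: 23.75
eef_pos: [0.4258, 0.1312, 0.2479]
tool_rot: [0.0, 0.998, -0.063, -0.002]
contact_force: [1.4, -0.4, 1.4]
gripper_width: 0.504
grasp_force: 0.0
```

```bash
python3 -c "
from h import *
state()
c=read_camera('wrist');np.savez('w12.npz',**c)
for r in rods(c): print(r)
print(rel([.4257,.1565,.06],-.125))"
```

```text
t 23.75 p [0.4258 0.1312 0.2479] yaw -0.1264 z [-0.003 -0.001 -1.   ] F [ 1.4 -0.4  1.4] g 0.504 0.0 q [ 0.06  0.12 -0.53  2.03  0.07  1.02 -2.2 ]
(array([0.4287, 0.1557]), array([0.4256, 0.1565]), np.float32(-0.14), 15, 100)
(array([ 0.5355, -0.1612]), array([ 0.5332, -0.1477]), np.float32(1.445), 86, 22)
([-0.0029, -0.0255, 0.1881], [0.05, 0.17, -0.12])
```

{"op": "arm_command", "data": {"commands": [-0.003, -0.0255, 0.05, 0, 0, 0.5, 0.5, -0.003, -0.0255, 0.1, 0, 0.1, 0.5, 0.5, -0.003, -0.0255, 0.15, 0, 0.1, 0.5, 0.5, -0.003, -0.0255, 0.188, 0, 0.1, 0.5, 0.5, -0.003, -0.0255, 0.188, 0, 0.1, 0.5, 0.5, -0.003, -0.0255, 0.188, 0, 0.1, 0.5, 0.5, -0.003, -0.0255, 0.188, 0, 0.1, 0.5, 0.5]}}

```text
t: 24.5
eef_pos: [0.4277, 0.1585, 0.0631]
tool_rot: [-0.001, 0.998, -0.067, 0.002]
contact_force: [-0.3, 0.1, 0.4]
gripper_width: 0.502
grasp_force: 0.0
```

```bash
python3 -c "
from h import *
state()
c=read_camera('wrist')
for r in rods(c): print(r)
print(rel([.4257,.1565,.004],-.135))"
```

```text
t 24.5 p [0.4277 0.1585 0.0631] yaw -0.1346 z [ 0.004  0.001 -1.   ] F [-0.3  0.1  0.4] g 0.502 0.0 q [-0.1   0.42 -0.47  2.18  0.33  0.61 -2.51]
(array([0.4307, 0.1551]), array([0.426 , 0.1557]), np.float32(-0.136), 16, 101)
([-0.0021, 0.0025, 0.0593], [-0.11, -0.25, 0.03])
```

{"op": "arm_command", "data": {"commands": [-0.0018, 0.003, 0.03, 0, -0.2, 0, 0.5, -0.0018, 0.003, 0.05, 0, -0.2, 0, 0.5, -0.0018, 0.003, 0.057, 0, -0.2, 0, 0.5, -0.0018, 0.003, 0.0585, 0, -0.2, 0, 0.3, -0.0018, 0.003, 0.0585, 0, -0.2, 0, 0, -0.0018, 0.003, 0.0585, 0, -0.2, 0, 0, -0.0018, 0.003, 0.0585, 0, -0.2, 0, 0, -0.0018, 0.003, 0.0585, 0, -0.2, 0, 0], "force": 80}}

```text
t: 25.35
eef_pos: [0.4248, 0.156, 0.0039]
tool_rot: [-0.001, 0.998, -0.067, -0.0]
contact_force: [-1.6, 0.0, 7.3]
gripper_width: 0.162
grasp_force: 79.0
```

{"op": "arm_command", "data": {"commands": [0, 0, -0.0, 0, 0, 0, 0, 0, 0, -0.04, 0, 0, 0, 0, 0, 0, -0.09, 0, 0, 0, 0, 0, 0, -0.14, 0, 0, 0, 0, 0, 0, -0.15, 0, 0, 0, 0, 0, 0, -0.15, 0, 0, 0, 0, 0, 0, -0.15, 0, 0, 0, 0]}}

```text
t: 26.05
eef_pos: [0.4237, 0.1548, 0.1518]
tool_rot: [0.0, 0.998, -0.067, -0.002]
contact_force: [-0.1, -0.6, -2.0]
gripper_width: 0.159
grasp_force: 78.5
```

```bash
python3 -c "
from h import *
state();print(rel(rk(0,46,150),YAW))"
```

```text
t 26.05 p [0.4237 0.1548 0.1518] yaw -0.1339 z [-0.004 -0.    -1.   ] F [-0.1 -0.6 -2. ] g 0.159 78.5 q [ 0.    0.27 -0.56  2.12  0.19  0.81 -2.38]
([0.1303, 0.3923, 0.0016], [0.01, 0.22, -18.33])
```

{"op": "arm_command", "data": {"commands": [0.015, 0.05, 0, 0, 0, -4, 0, 0.03, 0.1, 0, 0, 0, -8, 0, 0.05, 0.15, 0, 0, 0, -12, 0, 0.067, 0.2, 0, 0, 0, -16, 0, 0.083, 0.25, 0, 0, 0, -18.3, 0, 0.1, 0.3, 0, 0, 0.2, -18.3, 0, 0.115, 0.345, 0, 0, 0.2, -18.3, 0, 0.13, 0.392, 0, 0, 0.2, -18.3, 0]}}

```text
t: 26.85
eef_pos: [0.4972, -0.239, 0.1494]
tool_rot: [-0.001, 0.996, 0.093, -0.002]
contact_force: [1.1, 0.7, -1.1]
gripper_width: 0.161
grasp_force: 78.6
```

{"op": "arm_command", "data": {"commands": [0, 0, 0, 0, 0, 0, 0, 0, 0, 0, 0, 0, 0, 0, 0, 0, 0, 0, 0, 0, 0, 0, 0, 0, 0, 0, 0, 0]}}

```text
t: 27.25
eef_pos: [0.4982, -0.2354, 0.1512]
tool_rot: [-0.001, 0.996, 0.094, -0.001]
contact_force: [-0.5, 0.3, -1.9]
gripper_width: 0.159
grasp_force: 78.6
```

```bash
python3 -c "
from h import *
state();print(inrk(get_obs()['eef_pos']),rel(rk(0,46,92),YAW))"
```

```text
t 27.25 p [ 0.4982 -0.2354  0.1512] yaw 0.1887 z [-0.001  0.002 -1.   ] F [-0.5  0.3 -1.9] g 0.159 78.6 q [ 0.65  0.4  -0.4   1.91  0.2   0.88 -1.23]
[ 0.8 62. ] ([-0.0008, 0.0161, 0.0592], [-0.11, 0.05, 0.15])
```

{"op": "arm_command", "data": {"commands": [-0.0008, 0.016, 0.02, 0, 0, 0.15, 0, -0.0008, 0.016, 0.05, 0, 0, 0.15, 0, -0.0008, 0.016, 0.059, 0, 0, 0.15, 0, -0.0008, 0.016, 0.059, 0, 0, 0.15, 0, -0.0008, 0.016, 0.059, 0, 0, 0.15, 0, -0.0008, 0.016, 0.059, 0, 0, 0.15, 0]}}

```text
t: 27.85
eef_pos: [0.5017, -0.2531, 0.0944]
tool_rot: [0.0, 0.996, 0.092, 0.001]
contact_force: [0.8, 0.7, -0.4]
gripper_width: 0.162
grasp_force: 78.6
```

```bash
python3 -c "
from h import *
state();o=get_obs();print(inrk(o['eef_pos']))
c=read_camera('wrist');np.savez('w13.npz',**c);im=c['img'].astype(int)
zt=o['eef_pos'][2]*1000; e=inrk(o['eef_pos'])
ax=zt+4.1
print([(x,im[tuple(proj(c,rk(e[0]+x,e[1],ax+6)).round().astype(int)[::-1])].sum()) for x in range(10,62,1)])
print([(x,im[tuple(proj(c,rk(e[0]+x,e[1],ax+8)).round().astype(int)[::-1])].sum()) for x in range(-30,-10,1)])
print(rel(rk(0,46,60),YAW))
"
```

```text
t 27.85 p [ 0.5017 -0.2531  0.0944] yaw 0.1841 z [ 0.002 -0.    -1.   ] F [ 0.8  0.7 -0.4] g 0.162 78.6 q [ 0.65  0.49 -0.37  1.93  0.25  0.77 -1.25]
[ 1. 44.]
[(10, np.int64(378)), (11, np.int64(376)), (12, np.int64(374)), (13, np.int64(371)), (14, np.int64(377)), (15, np.int64(366)), (16, np.int64(380)), (17, np.int64(369)), (18, np.int64(353)), (19, np.int64(298)), (20, np.int64(338)), (21, np.int64(371)), (22, np.int64(372)), (23, np.int64(370)), (24, np.int64(371)), (25, np.int64(373)), (26, np.int64(375)), (27, np.int64(367)), (28, np.int64(366)), (29, np.int64(368)), (30, np.int64(375)), (31, np.int64(373)), (32, np.int64(380)), (33, np.int64(370)), (34, np.int64(361)), (35, np.int64(366)), (36, np.int64(369)), (37, np.int64(371)), (38, np.int64(371)), (39, np.int64(375)), (40, np.int64(373)), (41, np.int64(363)), (42, np.int64(374)), (43, np.int64(372)), (44, np.int64(366)), (45, np.int64(370)), (46, np.int64(371)), (47, np.int64(366)), (48, np.int64(369)), (49, np.int64(367)), (50, np.int64(380)), (51, np.int64(340)), (52, np.int64(269)), (53, np.int64(321)), (54, np.int64(468)), (55, np.int64(499)), (56, np.int64(488)), (57, np.int64(490)), (58, np.int64(487)), (59, np.int64(507)), (60, np.int64(511)), (61, np.int64(529))]
[(-30, np.int64(572)), (-29, np.int64(576)), (-28, np.int64(571)), (-27, np.int64(565)), (-26, np.int64(563)), (-25, np.int64(564)), (-24, np.int64(561)), (-23, np.int64(555)), (-22, np.int64(562)), (-21, np.int64(560)), (-20, np.int64(557)), (-19, np.int64(543)), (-18, np.int64(553)), (-17, np.int64(541)), (-16, np.int64(548)), (-15, np.int64(565)), (-14, np.int64(564)), (-13, np.int64(571)), (-12, np.int64(568)), (-11, np.int64(578))]
([-0.001, -0.0022, 0.0343], [0.04, -0.13, -0.13])
```

{"op": "arm_command", "data": {"commands": [-0.001, -0.0016, 0.015, 0, -0.1, -0.13, 0, -0.001, -0.0016, 0.03, 0, -0.1, -0.13, 0, -0.001, -0.0016, 0.034, 0, -0.1, -0.13, 0, -0.001, -0.0016, 0.034, 0, -0.1, -0.13, 0, -0.001, -0.0016, 0.034, 0, -0.1, -0.13, 0]}}

```text
t: 28.4
eef_pos: [0.4995, -0.2518, 0.0588]
tool_rot: [-0.0, 0.996, 0.093, -0.001]
contact_force: [-0.2, 0.0, -1.2]
gripper_width: 0.16
grasp_force: 78.6
```

```bash
python3 -c "
from h import *
state();print(inrk(get_obs()['eef_pos']),rel(rk(0,45.3,40),YAW))"
```

```text
t 28.4 p [ 0.4995 -0.2518  0.0588] yaw 0.1856 z [-0.002  0.001 -1.   ] F [-0.2  0.  -1.2] g 0.16 78.6 q [ 0.63  0.54 -0.35  1.95  0.28  0.7  -1.27]
[-1.  45.7] ([0.001, 0.0004, 0.0188], [-0.05, 0.09, -0.02])
```

{"op": "arm_command", "data": {"commands": [0.001, 0.0004, 0.008, 0, 0, 0, 0, 0.001, 0.0004, 0.014, 0, 0, 0, 0, 0.001, 0.0004, 0.019, 0, 0, 0, 0, 0.001, 0.0004, 0.019, 0, 0, 0, 0]}}

```text
t: 28.8
eef_pos: [0.4999, -0.2519, 0.0391]
tool_rot: [-0.001, 0.996, 0.093, -0.001]
contact_force: [-0.7, -0.8, -1.5]
gripper_width: 0.157
grasp_force: 79.0
```

{"op": "arm_command", "data": {"commands": [0, 0, 0.003, 0, 0, 0, 0, 0, 0, 0.006, 0, 0, 0, 0, 0, 0, 0.009, 0, 0, 0, 0, 0, 0, 0.01, 0, 0, 0, 0, 0, 0, 0.01, 0, 0, 0, 0]}}

```text
t: 29.3
eef_pos: [0.5004, -0.252, 0.0295]
tool_rot: [-0.0, 0.996, 0.093, -0.001]
contact_force: [1.8, 0.4, -5.0]
gripper_width: 0.157
grasp_force: 78.6
```

```bash
python3 -c "
from h import *
state();print(inrk(get_obs()['eef_pos']))"
```

```text
t 29.3 p [ 0.5004 -0.252   0.0295] yaw 0.1856 z [-0.002  0.001 -1.   ] F [ 1.8  0.4 -5. ] g 0.157 78.6 q [ 0.61  0.58 -0.33  1.96  0.3   0.65 -1.29]
[-0.1 45.3]
```

{"op": "arm_command", "data": {"commands": [0, 0, 0.001, 0, 0, 0, 0, 0, 0, 0.002, 0, 0, 0, 0, 0, 0, 0.002, 0, 0, 0, 0]}}

```text
t: 29.6
eef_pos: [0.5003, -0.2522, 0.028]
tool_rot: [-0.0, 0.996, 0.092, -0.001]
contact_force: [-0.9, -0.3, -0.6]
gripper_width: 0.157
grasp_force: 79.1
```

{"op": "arm_command", "data": {"commands": [0, 0, 0.001, 0, 0, 0, 0, 0, 0, 0.001, 0, 0, 0, 0]}}

```text
t: 29.8
eef_pos: [0.5006, -0.2523, 0.0278]
tool_rot: [0.0, 0.996, 0.093, -0.001]
contact_force: [-2.7, 0.8, 6.2]
gripper_width: 0.165
grasp_force: 80.3
```

Seated: it bottoms with 6 N. Releasing, rising and checking from above for both rods and any remaining ones.

{"op": "arm_command", "data": {"commands": [0, 0, -0.001, 0, 0, 0, 0.2, 0, 0, -0.001, 0, 0, 0, 0.35, 0, 0, -0.001, 0, 0, 0, 0.35, 0, 0, -0.001, 0, 0, 0, 0.35, 0, 0, -0.03, 0, 0, 0, 0.35, 0, 0, -0.08, 0, 0, 0, 0.35, 0, 0, -0.13, 0, 0, 0, 0.2, 0, 0, -0.18, 0, 0, 0, 0], "force": 40}}

```text
t: 30.6
eef_pos: [0.5003, -0.2519, 0.2088]
tool_rot: [-0.0, 0.996, 0.093, -0.001]
contact_force: [0.1, -2.0, -0.4]
gripper_width: 0.039
grasp_force: 0.0
```

{"op": "arm_command", "data": {"commands": [0.04, 0, -0.02, 0, 0, 0, 0, 0.06, 0, -0.02, 0, 0, 0, 0, 0.06, 0, -0.02, 0, 0, 0, 0, 0.06, 0, -0.02, 0, 0, 0, 0]}}

```text
t: 31.0
eef_pos: [0.5591, -0.2408, 0.2262]
tool_rot: [-0.0, 0.996, 0.093, -0.001]
contact_force: [-0.6, -1.0, -1.2]
gripper_width: -0.001
grasp_force: 0.0
```

```bash
python3 -c "
from h import *
state()
c=read_camera('wrist');np.savez('w14.npz',**c);im=c['img'].astype(int)
for y in (-46.5,45.5):
  s=[im[tuple(proj(c,rk(x,y,38)).round().astype(int)[::-1])] for x in range(-58,60)]
  print(y,[(x,int(k.sum())) for x,k in zip(range(-58,60),s) if abs(x)>44 or 14<abs(x)<22])
t=read_camera('top')
cv2.imwrite('pics/m14.png',np.vstack([cv2.resize(c['img'][120:270,180:500],(640,300)),cv2.resize(t['img'][135:255,170:400],(575,300)) if 0 else cv2.resize(t['img'][135:243,170:400],(640,300))])[...,::-1])
print(meas(),rel(rk(10,144.5,70),YAW))"
```

```text
t 31.0 p [ 0.5591 -0.2408  0.2262] yaw 0.186 z [-0.003  0.001 -1.   ] F [-0.6 -1.  -1.2] g -0.001 0.0 q [ 0.62  0.41 -0.41  1.7   0.18  1.07 -1.24]
-46.5 [(-58, 439), (-57, 434), (-56, 435), (-55, 428), (-54, 432), (-53, 432), (-52, 447), (-51, 494), (-50, 559), (-49, 590), (-48, 591), (-47, 591), (-46, 595), (-45, 587), (-21, 560), (-20, 567), (-19, 587), (-18, 587), (-17, 582), (-16, 582), (-15, 581), (15, 465), (16, 465), (17, 406), (18, 453), (19, 529), (20, 556), (21, 566), (45, 562), (46, 563), (47, 550), (48, 509), (49, 436), (50, 369), (51, 438), (52, 598), (53, 695), (54, 708), (55, 710), (56, 709), (57, 705), (58, 702), (59, 705)]
45.5 [(-58, 112), (-57, 112), (-56, 73), (-55, 79), (-54, 90), (-53, 95), (-52, 96), (-51, 96), (-50, 95), (-49, 77), (-48, 91), (-47, 76), (-46, 92), (-45, 92), (-21, 578), (-20, 580), (-19, 572), (-18, 571), (-17, 578), (-16, 578), (-15, 575), (15, 577), (16, 561), (17, 508), (18, 421), (19, 421), (20, 403), (21, 462), (45, 562), (46, 562), (47, 559), (48, 552), (49, 539), (50, 484), (51, 402), (52, 346), (53, 385), (54, 470), (55, 502), (56, 522), (57, 522), (58, 519), (59, 538)]
[] ([-0.0484, -0.0994, 0.1564], [-0.06, 0.19, -0.09])
```

View pics/m14.png

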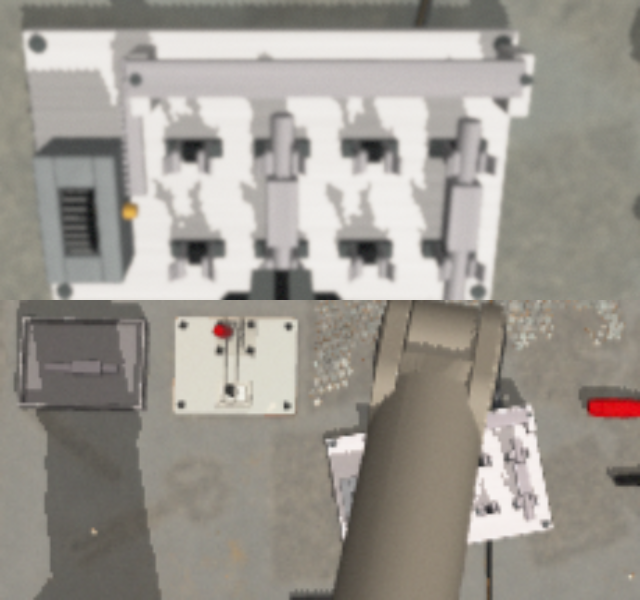

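Both rods are in (slots 2 and 0), the table is clear of whole rods and the broken one is in the tray. Now back to the wheel.

{"op": "arm_command", "data": {"commands": [-0.02, -0.05, 0.01, 0, 0, 0, 0, -0.048, -0.0994, 0.05, 0, 0.1, 0, 0, -0.048, -0.0994, 0.1, 0, 0.1, 0, 0, -0.048, -0.0994, 0.14, 0, 0.1, 0, 0, -0.048, -0.0994, 0.156, 0, 0.1, 0, 0, -0.048, -0.0994, 0.156, 0, 0.1, 0, 0, -0.048, -0.0994, 0.156, 0, 0.1, 0, 0]}}

```text
t: 31.85
eef_pos: [0.494, -0.1525, 0.0715]
tool_rot: [-0.0, 0.996, 0.092, 0.0]
contact_force: [0.6, -0.1, 0.3]
gripper_width: 0.001
grasp_force: 0.0
```

```bash
python3 -c "
from h import *
state();print(inrk(get_obs()['eef_pos']),rel(rk(10.5,145.3,53.5),YAW),meas())"
```

```text
t 31.85 p [ 0.494  -0.1525  0.0715] yaw 0.1849 z [ 0.     0.001 -1.   ] F [ 0.6 -0.1  0.3] g 0.001 0.0 q [ 0.51  0.47 -0.4   2.04  0.28  0.69 -1.47]
[ 11.9 144.2] ([-0.0014, -0.0011, 0.018], [-0.03, -0.01, -0.06]) [(array([ 82. , 120.9]), np.int32(38)), (array([ 71.3, 113.6]), np.int32(94))]
```

{"op": "arm_command", "data": {"commands": [-0.0014, -0.0011, 0.01, 0, 0, 0, 0, -0.0014, -0.0011, 0.018, 0, 0, 0, 0, -0.0014, -0.0011, 0.018, 0, 0, 0, 0, -0.0014, -0.0011, 0.018, 0, 0, 0, 0]}}

```text
t: 32.3
eef_pos: [0.4924, -0.1513, 0.053]
tool_rot: [-0.0, 0.996, 0.093, 0.0]
contact_force: [0.2, 0.0, 0.4]
gripper_width: 0.001
grasp_force: 0.0
```

{"op": "arm_command", "data": {"commands": [0, 0, 0.001, 0, 0, 0, 0, 0, 0, 0.001, 0, 0, 0, 0]}}

```text
t: 32.5
eef_pos: [0.4926, -0.1514, 0.0521]
tool_rot: [-0.0, 0.996, 0.093, 0.0]
contact_force: [0.1, 0.2, 0.2]
gripper_width: 0.001
grasp_force: 0.0
```

{"op": "arm_command", "data": {"commands": [0, 0, 0.0006, 0, 0, 0, 0, 0, 0, 0.0006, 0, 0, 0, 0]}}

```text
t: 32.7
eef_pos: [0.4927, -0.1514, 0.0518]
tool_rot: [-0.0, 0.996, 0.093, 0.0]
contact_force: [0.3, -0.2, 3.4]
gripper_width: -0.0
grasp_force: 2.0
```

{"op": "arm_command", "data": {"commands": [0, 0, 0.0003, 0, 0, 0, 0, -0.004, 0, 0.0003, 0, 0, 0, 0, -0.008, 0, 0.0003, 0, 0, 0, 0, -0.013, 0, 0.0003, 0, 0, 0, 0, -0.018, 0, 0.0003, 0, 0, 0, 0, -0.021, 0, 0.0003, 0, 0, 0, 0, -0.021, 0, 0.0003, 0, 0, 0, 0]}}

```text
t: 33.4
eef_pos: [0.4719, -0.1553, 0.0515]
tool_rot: [-0.0, 0.996, 0.093, 0.0]
contact_force: [-1.2, -0.2, 5.8]
gripper_width: -0.005
grasp_force: 3.1
```

```bash
python3 -c "
from h import *
state();print(inrk(get_obs()['eef_pos']),meas())"
```

```text
t 33.4 p [ 0.4719 -0.1553  0.0515] yaw 0.1854 z [ 0.001  0.    -1.   ] F [-1.2 -0.2  5.8] g -0.005 3.1 q [ 0.51  0.48 -0.39  2.09  0.31  0.62 -1.47]
[-10.3 145.6] [(array([ 67.6, 113.8]), np.int32(153))]
```

It rolls at 3.7 mm per stroke. Three more.

{"op": "arm_command", "data": {"commands": [0, 0, -0.004, 0, 0, 0, 0, 0.01, 0, -0.004, 0, 0, 0, 0, 0.021, 0, -0.004, 0, 0, 0, 0, 0.021, 0, -0.001, 0, 0, 0, 0, 0.021, 0, 0.0001, 0, 0, 0, 0, 0.014, 0, 0.0001, 0, 0, 0, 0, 0.007, 0, 0.0001, 0, 0, 0, 0, 0, 0, 0.0001, 0, 0, 0, 0]}}

```text
t: 34.25
eef_pos: [0.4733, -0.1547, 0.0518]
tool_rot: [-0.0, 0.996, 0.093, 0.002]
contact_force: [1.3, 0.8, 5.0]
gripper_width: 0.0
grasp_force: 1.9
```

{"op": "arm_command", "data": {"commands": [0, 0, -0.004, 0, 0, 0, 0, 0.01, 0, -0.004, 0, 0, 0, 0, 0.021, 0, -0.004, 0, 0, 0, 0, 0.021, 0, -0.001, 0, 0, 0, 0, 0.021, 0, 0.0001, 0, 0, 0, 0, 0.014, 0, 0.0001, 0, 0, 0, 0, 0.007, 0, 0.0001, 0, 0, 0, 0, 0, 0, 0.0001, 0, 0, 0, 0]}}

```text
t: 35.05
eef_pos: [0.4736, -0.1547, 0.0518]
tool_rot: [-0.0, 0.996, 0.093, 0.002]
contact_force: [1.0, 1.8, 4.4]
gripper_width: -0.001
grasp_force: 2.5
```

```bash
python3 -c "
from h import *
state();print(inrk(get_obs()['eef_pos']),meas())"
```

```text
t 35.05 p [ 0.4736 -0.1547  0.0518] yaw 0.1864 z [ 0.004  0.001 -1.   ] F [1.  1.8 4.4] g -0.001 2.5 q [ 0.51  0.48 -0.39  2.09  0.31  0.62 -1.47]
[ -8.5 145.9] [(array([ 59.4, 113.6]), np.int32(131))]
```

{"op": "arm_command", "data": {"commands": [0, 0, -0.004, 0, 0, 0, 0, 0.01, 0, -0.004, 0, 0, 0, 0, 0.021, 0, -0.004, 0, 0, 0, 0, 0.021, 0, -0.001, 0, 0, 0, 0, 0.021, 0, 0.0002, 0, 0, 0, 0, 0.014, 0, 0.0002, 0, 0, 0, 0, 0.007, 0, 0.0002, 0, 0, 0, 0, 0, 0, 0.0002, 0, 0, 0, 0]}}

```text
t: 35.9
eef_pos: [0.4738, -0.1547, 0.0518]
tool_rot: [-0.0, 0.996, 0.093, 0.002]
contact_force: [1.1, 0.7, 7.0]
gripper_width: -0.002
grasp_force: 3.2
```

```bash
python3 -c "
from h import *
state();print(inrk(get_obs()['eef_pos']),meas())"
```

```text
t 35.9 p [ 0.4738 -0.1547  0.0518] yaw 0.1865 z [ 0.004  0.001 -1.   ] F [1.1 0.7 7. ] g -0.002 3.2 q [ 0.51  0.48 -0.39  2.09  0.31  0.62 -1.47]
[ -8.2 145.9] [(array([ 55. , 113.6]), np.int32(124))]
```

{"op": "arm_command", "data": {"commands": [0, 0, -0.004, 0, 0, 0, 0, 0.01, 0, -0.004, 0, 0, 0, 0, 0.021, 0, -0.004, 0, 0, 0, 0, 0.021, 0, -0.001, 0, 0, 0, 0, 0.021, 0, -0.0001, 0, 0, 0, 0, 0.016, 0, -0.0001, 0, 0, 0, 0, 0.01, 0, -0.0001, 0, 0, 0, 0, 0.006, 0, -0.0001, 0, 0, 0, 0]}}

```text
t: 36.75
eef_pos: [0.4796, -0.1536, 0.0518]
tool_rot: [-0.0, 0.996, 0.093, 0.002]
contact_force: [0.8, 2.8, 10.1]
gripper_width: -0.0
grasp_force: 5.2
```

```bash
python3 -c "
from h import *
state();print(inrk(get_obs()['eef_pos']),meas())"
```

```text
t 36.75 p [ 0.4796 -0.1536  0.0518] yaw 0.1863 z [ 0.004  0.001 -1.   ] F [ 0.8  2.8 10.1] g -0.0 5.2 q [ 0.51  0.49 -0.39  2.08  0.31  0.63 -1.48]
[ -2.4 145.8] [(array([ 51.7, 113.6]), np.int32(122))]
```

{"op": "arm_command", "data": {"commands": [-0.002, 0, -0.0003, 0, 0, 0, 0, -0.004, 0, -0.0003, 0, 0, 0, 0, -0.004, 0, -0.0003, 0, 0, 0, 0]}}

```text
t: 37.1
eef_pos: [0.4747, -0.1545, 0.0518]
tool_rot: [-0.0, 0.996, 0.093, 0.001]
contact_force: [-1.3, 1.7, 9.7]
gripper_width: -0.001
grasp_force: 4.8
```

```bash
python3 -c "
from h import *
state();print(inrk(get_obs()['eef_pos']),meas())"
```

```text
t 37.1 p [ 0.4747 -0.1545  0.0518] yaw 0.186 z [ 0.002  0.001 -1.   ] F [-1.3  1.7  9.7] g -0.001 4.8 q [ 0.51  0.48 -0.39  2.09  0.31  0.62 -1.48]
[ -7.3 145.9] [(array([ 50.7, 113.6]), np.int32(124))]
```

{"op": "arm_command", "data": {"commands": [0, 0, -0.004, 0, 0, 0, 0, 0.009, 0, -0.004, 0, 0, 0, 0, 0.015, 0, -0.004, 0, 0, 0, 0, 0.015, 0, -0.001, 0, 0, 0, 0, 0.015, 0, -0.0002, 0, 0, 0, 0, 0.013, 0, -0.0002, 0, 0, 0, 0, 0.012, 0, -0.0002, 0, 0, 0, 0, 0.012, 0, -0.0002, 0, 0, 0, 0]}}

```text
t: 37.95
eef_pos: [0.4876, -0.1523, 0.052]
tool_rot: [-0.0, 0.996, 0.093, 0.002]
contact_force: [3.4, 0.7, 5.3]
gripper_width: -0.004
grasp_force: 2.7
```

```bash
python3 -c "
from h import *
state();print(inrk(get_obs()['eef_pos']),meas())"
```

```text
t 37.95 p [ 0.4876 -0.1523  0.052 ] yaw 0.186 z [ 0.004  0.001 -1.   ] F [3.4 0.7 5.3] g -0.004 2.7 q [ 0.5   0.49 -0.39  2.06  0.31  0.63 -1.48]
[  5.7 145.7] [(array([ 50.4, 113.5]), np.int32(115))]
```

{"op": "arm_command", "data": {"commands": [-0.001, 0, 0, 0, 0, 0, 0, -0.002, 0, 0, 0, 0, 0, 0]}}

```text
t: 38.2
eef_pos: [0.4857, -0.1527, 0.052]
tool_rot: [-0.0, 0.996, 0.093, 0.002]
contact_force: [4.2, 1.3, 5.9]
gripper_width: 0.002
grasp_force: 2.6
```

```bash
python3 -c "
from h import *
state();print(inrk(get_obs()['eef_pos']),meas())"
```

```text
t 38.2 p [ 0.4857 -0.1527  0.052 ] yaw 0.1861 z [ 0.004  0.001 -1.   ] F [4.2 1.3 5.9] g 0.002 2.6 q [ 0.5   0.49 -0.39  2.07  0.31  0.63 -1.48]
[  3.8 145.6] [(array([ 50.4, 113.6]), np.int32(116))]
```

The tip slips against the stop (4.2 N) and the bar stays at 50.4, which is 21.0 mm from fully back, so it is home. Retreating.

{"op": "arm_command", "data": {"commands": [0, 0, -0.02, 0, 0, 0, 0, 0, 0, -0.07, 0, 0, 0, 0, 0.05, 0.05, -0.12, 0, 0, 0, 0, 0.07, 0.09, -0.17, 0, 0, 0, 0, 0.07, 0.09, -0.17, 0, 0, 0, 0, 0.07, 0.09, -0.17, 0, 0, 0, 0, 0.07, 0.09, -0.17, 0, 0, 0, 0, 0.07, 0.09, -0.17, 0, 0, 0, 0]}}

```text
t: 39.05
eef_pos: [0.5672, -0.2276, 0.2194]
tool_rot: [-0.001, 0.996, 0.093, -0.002]
contact_force: [-0.6, 0.2, -0.1]
gripper_width: 0.006
grasp_force: 0.0
```

```bash
python3 -c "
from h import *
state();print(meas())
c=read_camera('wrist');im=c['img'].astype(int)
for y in (-46.5,45.5):
  print(y,[(x,int(im[tuple(proj(c,rk(x,y,38)).round().astype(int)[::-1])].sum())) for x in list(range(-56,-44))+list(range(12,22))+list(range(34,46))])
print(rods(read_camera('top')))"
```

```text
t 39.05 p [ 0.5672 -0.2276  0.2194] yaw 0.1862 z [-0.003  0.002 -1.   ] F [-0.6  0.2 -0.1] g 0.006 0.0 q [ 0.6   0.42 -0.43  1.7   0.19  1.07 -1.27]
[]
-46.5 [(-56, 446), (-55, 449), (-54, 456), (-53, 456), (-52, 482), (-51, 543), (-50, 600), (-49, 616), (-48, 626), (-47, 626), (-46, 624), (-45, 617), (12, 610), (13, 611), (14, 603), (15, 545), (16, 462), (17, 441), (18, 509), (19, 584), (20, 596), (21, 600), (34, 593), (35, 593), (36, 593), (37, 590), (38, 585), (39, 597), (40, 600), (41, 605), (42, 609), (43, 616), (44, 616), (45, 615)]
45.5 [(-56, 295), (-55, 296), (-54, 294), (-53, 300), (-52, 304), (-51, 304), (-50, 302), (-49, 300), (-48, 296), (-47, 300), (-46, 303), (-45, 303), (12, 611), (13, 613), (14, 611), (15, 611), (16, 605), (17, 586), (18, 518), (19, 424), (20, 426), (21, 481), (34, 603), (35, 599), (36, 599), (37, 600), (38, 597), (39, 604), (40, 612), (41, 612), (42, 606), (43, 599), (44, 603), (45, 612)]
[(array([-0.1167, -0.2602]), array([-0.1154, -0.2668]), np.float32(-1.558), 22, 106), (array([ 0.0252, -0.4274]), array([ 0.0254, -0.432 ]), np.float32(-1.559), 31, 84)]
```

```bash
python3 -c "
from station import hand_in
print(hand_in())"
```

```text
the job is handed in; nothing more can be done
None
```

The job is handed in at about 39 s: the broken rod lies in the scrap tray, both whole rods are snapped into places 0 and 2 within about 1 mm of centre by camera, and the keeper bar is fully home. While drawing the bar back, the fingertip caught on the wheel at its end stop and the wrist force reached about 110 N, under the 120 N limit, before I backed off.

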